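Hold the ignition switch in its start position

ROBOT

A 7-joint arm with a two-finger parallel gripper is mounted at the origin on a cart in front of the work surface, level with it; the furniture and walls round the work are solid. World frame = base frame: x ahead of the robot, y to its left, z up, the work surface at z = 0. Lengths are in m, angles in rad, forces in N, time in s.
With the tool pointing down it reaches from about 0.4 to 0.85 m from the base axis. Payload 10.4 kg.
Tool frame: the origin (TCP) lies between the finger pads; the fingertips stand 11 mm ahead of it and the grasp point (between the pads) lies 8 mm behind it; y points along the fingers, z is the direction in which the jaws open and shut, and the axes are right-handed (so a half turn about y gives the same grasp; the last joint's range is limited). The gripper opens to 85 mm and grips with 20 to 120 N. Pads are 22 mm wide; open, the fingers measure 114 mm over their backs; the gripper's body (76 mm by 85 mm) begins 54 mm behind the grasp point. The pads swing forward as they close: fully open they stand 13 mm farther back than shut.
Start: joints at [-1.296, 0.332, -0.065, 1.46, 0.022, 1.35, -0.088], TCP at [0.183, 0.598, 0.216] pointing down, gripper open.
Joint ranges: [-2.6, 2.6], [-0.5, 2.12], [-1.47, 1.34], [0.16, 2.42], [-1.27, 4.41], [0.06, 2.06], [-2.6, 2.6]. Speed limits (rad/s): [2.22, 2.22, 2.79, 2.79, 3.14, 3.14, 3.14].

INTERFACE

Orientations are given as a unit quaternion [x, y, z, w].
In Python, from bench import monitor, camera, ticket gives the robot as it stands.
- The arm moves only by the tool step_arm, never from a script. Its argument "increments" is a list of rows, each a list of 5 numbers: the finger opening in cm, from 0 to 8.54, then the shift along the tool's x, y, z in cm, then the turn about the tool's y in degrees. In form: [[hand, tx, ty, tz, twist], ...]. A call has 1 to 8 rows; each row is the pose to reach, as a shift and turn from the pose commanded when the call began, along the tool's axes at that moment; what a row does not reach only later rows make up. A row lasts 1/10 s, in which the tool goes at most 50 mm and 8.59 degrees, less where a joint would pass 70% of its speed; a pose out of reach is approached as far as the arm can. A call with a gripper value outside its range is refused whole. The fingers move at their own pace and stop on an object; the grip force is fixed at half the most. Time passes only in rows, so rows that repeat a pose let the fingers close. It gives the time, the measured TCP pose, the force and the opening at its end, in the units of the state.
- monitor.get_obs(): the state, without advancing time (a new reading comes with each control period).
- camera(name): name is "scene" or "top" or "wrist"; returns a dict with "color" (480x640x3 uint8, red, green, blue), "depth" (480x640 float32, m along the optical axis (not along the pixel's ray), 0 where there is no reading), "vfov" (degrees; the focal length in pixels is half the picture's height over the tangent of half this angle, whatever the lens; pixels are square), "cx", "cy" (the principal point, pixels), "world_from_camera" (4x4, takes a point from camera to world coordinates). Camera axes: x right, y down, z forward; pixel columns grow to the right and rows downward; lengths in m; the calibration is good to about 2 mm. The wrist camera is an equidistant fisheye: a pixel r from the principal point sees the ray r / f radians off the axis. A picture is of the moment at which its call begins.
- ticket.hand_in(): hands the job in, once; it reports no verdict.
The state is a dict: "time": time; "joint_pos": joint angles; "joint_velocities": joint speeds; "joint_efforts": joint torques, N m; "eef_pos": TCP position; "orientation": TCP orientation; "ft_force": force on the tool from outside, world axes, zero at the start; "ft_torque": the same for the moment, N m; "grip_width": finger opening in m.
Only numpy, scipy, OpenCV 4.12 (cv2) and the standard library are available. Lean on these libraries where they do the work, as an engineer would, in place of code of your own. Each camera call takes 0.05 s, during which the arm holds its last target. There are 200 camera calls.

TASK

Test the spring-return ignition switch on its grey test stand: lift the black dust cap off its lock and set it down upright on the bench, then take the blue key from the wooden holder, put its blade into the keyway and work it past the sticky pins until it is fully home. Turn the key clockwise (seen from above) about a quarter turn to the stop, and finish while still gripping the key and holding it turned against the spring; do not let go. Leave the screwdriver, tape measure and grease tin where they are.

Things in the scene. Friction and masses are not known exactly. Their poses are not given: they have to be found in the camera images.
- switch: ignition switch test stand, fixed to the bench: grey box 90 x 90 mm, 46 mm high, with a round steel lock ring (52 mm outer diameter, its rim 60 mm above the bench) in the middle of its top; inside the ring a brass plate, top 58 mm above the bench, has the keyway. Origin: centre of its underside, on the bench; z up.
- keyway (a point): centre of the keyway's mouth, on top of the brass plate, 58 mm above the bench; z up. Slot 7 mm wide along this x, 16.5 mm long along this y, through a plate 6 mm thick; takes the key either way round (half a turn alike). The key can turn only with its shoulder within 3 mm of the plate (fully home: resting on it). The lock below lines up with the slot while it is not turned.
- lock (a joint): turn of the lock that the key drives: 0 = at rest, grows as the key turns clockwise seen from above, stop at 1.4 rad = start position. A spring (0.015 N m at rest, 0.085 N m at the stop) turns it back when let go. The key has some play in the lock, so the key itself turns 0.1 to 0.15 rad more than the lock.
- cap: loose black dust cap over the lock ring, standing on the grey box: a cup 62 mm in diameter, 20 mm high, open below, 2 mm play all round; on top a round knob 18 mm in diameter, 24 to 52 mm above the cap's lower rim. Origin: centre of the lower rim (the knob is gripped about 43 mm above it); z is its axis. The rim must rise 16 mm to clear the ring. 60 g.
- key: blue-headed key standing upright in the wooden holder. Origin: centre of its flat blue bow, 10 mm thick along its x, 28 mm wide along y, 44 mm high along z (up). The bow's lower edge, 22 mm below the origin, is the shoulder that rests on the holder or, fully home, on the lock's brass plate. 40 g. Alike under half a turn about z.
- holder: wooden key holder fixed to the bench, 60 x 60 mm, 32 mm high, with a slot 9 mm (x) by 18 mm (y) in its middle in which the key stands loosely, 23 mm deep. Origin: centre of its underside.
- screwdriver_2: yellow-handled screwdriver, 172 mm, lying at the right; to be left alone. Origin: centre of its underside.
- tape_measure: yellow pocket tape measure, 32 x 74 x 58 mm, standing near the front edge; to be left alone. Origin: centre of its underside.
- grease_tin: grease tin, 69 mm in diameter and 54 mm high, at the left, beside a clear lamp glass; to be left alone. Origin: centre of its underside.
- pins (a point): point on the keyway's axis 15 mm below its mouth, hidden in the lock; axes as keyway. Two sticky sliding pins sit in the slot's two ends (along y), 12.5 and 17 mm below the mouth. The nose of the blade pushes them aside; each resists a straight push with 5 to 12 N and stays aside once pushed. Small wiggles along y help.
- key_tip (a point): lowest point of the key's blade, 45 mm below the key's origin; axes as the key. From the shoulder down: round neck 5 mm in diameter and 9 mm long, then a flat bit 5 mm thick along x and 14 mm wide along y, ending in a half-round nose of 7 mm radius.
There are look-alikes about, which are no part of the job. What is shaped like the cap but orange or turquoise is not meant.

How it is judged:
By the outcome, as a careful person would: the job done as asked, in the order asked, and still so for the second after the job is handed in, while the arm keeps its last pose, push and grip.
It also fails if it takes over 61 s, if anything falls off the work surface, if the arm or the gripper's body presses on something with over 40 N, if the wrist force passes 120 N, or if a joint passes its speed limit or range.

## Working session

There is one attempt and no reset: what is moved stays moved. The work goes in short steps, Python scripts to look and compute and a tool call to move; the robot and the scene stay as the last step left them, time stands still between calls to the robot, and variables do not carry over. Pictures are saved under pics/ and viewed, about 8 in all and at most 12, crops included, and the job is handed in when it is done.

Besides the shell and the picture viewer there is one more tool, called after "Emit:" by a JSON object that holds its "method" and its "body", one argument or row to a line. step_arm: Moves the arm, as the interface text tells. Its arguments: {"type":"object","properties":{"increments":{"type":"array"}},"required":["increments"]}

```bash
mkdir -p pics; ls
cat > h.py <<'E'
import numpy as np, cv2
from bench import monitor, camera, ticket
from scipy.spatial.transform import Rotation as R
def snap(n, tag):
    c=camera(n); np.savez(f'pics/{tag}.npz',**c); cv2.imwrite(f'pics/{tag}.png',c['color'][:,:,::-1]); return c
def load(tag):
    return {k:v for k,v in np.load(f'pics/{tag}.npz').items()}
def foc(c): return 240/np.tan(np.radians(float(c['vfov']))/2)
def ray(c,u,v,fish=False):
    f=foc(c); x=(u-c['cx'])/f; y=(v-c['cy'])/f
    if fish:
        r=np.hypot(x,y); s=np.sin(r)/max(r,1e-9); d=np.array([x*s,y*s,np.cos(r)])
    else: d=np.array([x,y,1.])
    T=c['world_from_camera']; return T[:3,3],T[:3,:3]@d
def onz(c,u,v,z,fish=False):
    o,d=ray(c,u,v,fish); return o+d*(z-o[2])/d[2]
def cloud(c):
    f=foc(c); v,u=np.mgrid[:480,:640]; z=c['depth']
    p=np.stack([(u-c['cx'])/f*z,(v-c['cy'])/f*z,z],-1); T=c['world_from_camera']
    return p@T[:3,:3].T+T[:3,3]
E
python3 - <<'E'
from h import *
for n in('scene','top'):
    c=snap(n,n+'0'); print(n,c['vfov'],c['cx'],c['cy'],np.round(c['world_from_camera'],3).tolist())
c=snap('wrist','w0'); print(c['vfov'],np.round(c['world_from_camera'],3).tolist())
o=monitor.get_obs(); print({k:np.round(v,3).tolist() for k,v in o.items()}); print(np.round(R.from_quat(o['orientation']).as_matrix(),3))
E
```

```text
pics
scene 57.206157511808044 319.50809700209044 242.82578783132993 [[0.768, -0.255, 0.587, -0.198], [-0.64, -0.312, 0.702, -0.776], [0.004, -0.915, -0.403, 0.565], [0.0, 0.0, 0.0, 1.0]]
top 47.54825489714819 316.72469067777246 232.34926939591776 [[-0.119, -0.972, 0.201, 0.267], [-0.993, 0.116, -0.025, 0.086], [0.001, -0.202, -0.979, 1.256], [0.0, 0.0, 0.0, 1.0]]
65.70646984690485 [[0.293, 0.908, 0.3, 0.107], [0.956, -0.278, -0.094, 0.621], [-0.002, 0.314, -0.949, 0.373], [0.0, 0.0, 0.0, 1.0]]
{'time': 0.15, 'joint_pos': [-1.296, 0.333, -0.065, 1.461, 0.022, 1.35, -0.088], 'joint_velocities': [0.001, -0.002, -0.0, -0.002, -0.002, -0.0, -0.001], 'joint_efforts': [0.001, -62.583, 0.049, -39.185, 0.016, 0.007, -0.0], 'eef_pos': [0.183, 0.597, 0.215], 'orientation': [0.7, -0.105, 0.105, -0.699], 'ft_force': [-0.502, -0.204, -0.262], 'ft_torque': [0.026, 0.033, -0.069], 'grip_width': 0.085}
[[ 0.956 -0.     0.293]
 [-0.293 -0.001  0.956]
 [ 0.    -1.    -0.001]]
```

View pics/scene0.png

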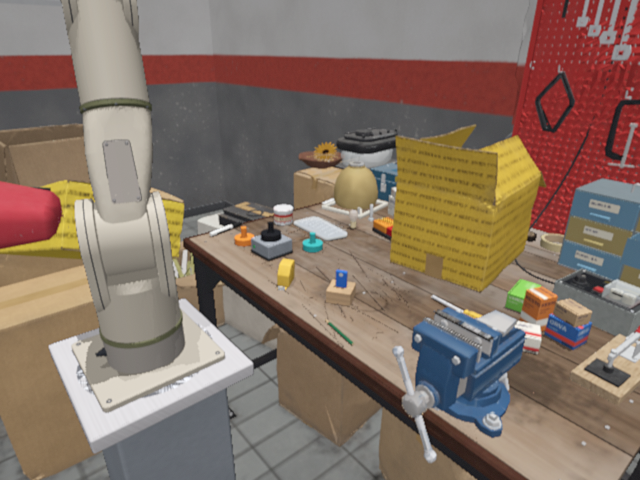

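View pics/top0.png

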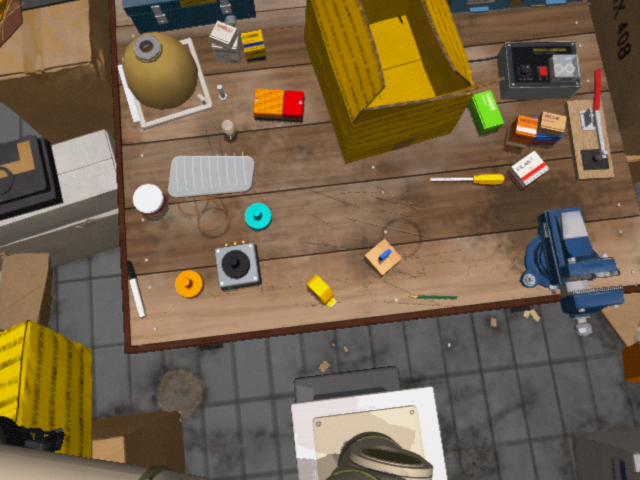

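Candidates for the cap: black knobbed cap on the grey box, top (236,263), scene (270,235). Orange cap top (188,284) and turquoise cap top (258,216) are look-alikes. Key: blue bow in the wooden holder, top (385,256), scene (341,278). I choose the black cap and blue key.

```bash
cat > m.py <<'E'
from h import *
t=load('top0'); s=load('scene0')
def stat(n,P,m):
    q=P[m]; print(n,m.sum(),'med',np.round(np.median(q,0),4),'zmax',np.round(np.percentile(q[:,2],[2,50,98]),4))
def rect(n,P,m):
    q=P[m][:,:2].astype(np.float32)*1000; (c,sz,a)=cv2.minAreaRect(q); print(n,'rect',np.round(c,1),np.round(sz,1),round(a,1))
for nm,c,(kx,ky),(bx,by) in(('top',t,(385,256),(236,263)),('scene',s,(341,285),(270,240))):
    P=cloud(c); hsv=cv2.cvtColor(c['color'],cv2.COLOR_RGB2HSV); H,S,V=[hsv[...,i].astype(int) for i in range(3)]
    v,u=np.mgrid[:480,:640]; k=(abs(u-kx)<28)&(abs(v-ky)<28); b=(abs(u-bx)<32)&(abs(v-by)<32)
    blue=k&(H>100)&(H<130)&(S>120); stat(nm+' key',P,blue); 
    tb=blue&(P[...,2]>np.percentile(P[blue][:,2],90)-.006); rect(nm+' keytop',P,tb); stat('  ',P,tb)
    wood=k&(abs(P[...,2]-.032)<.006)&~blue; rect(nm+' holder',P,wood); stat('  ',P,wood)
    box=b&(abs(P[...,2]-.046)<.005); rect(nm+' box',P,box); stat('  ',P,box)
    kn=b&(P[...,2]>.086); rect(nm+' knob',P,kn); stat('  ',P,kn)
    cap=b&(abs(P[...,2]-.067)<.006)&(V<80); rect(nm+' captop',P,cap); stat('  ',P,cap)
    # pixel centroids
    for n,m in(('blue',blue),('knob',kn)): print(nm,n,'px',u[m].mean(),v[m].mean())
    x=c['color'];
a=cv2.resize(t['color'][225:305,200:280],(400,400),interpolation=2); b=cv2.resize(t['color'][218:298,345:425],(400,400),interpolation=2)
cv2.imwrite('pics/crop1.png',np.hstack([a,b])[:,:,::-1])
E
python3 m.py
```

```text
top key 57 med [ 0.4432 -0.0864  0.0755] zmax [0.0613 0.0755 0.0801]
top keytop rect [443.7 -86.5] [ 8.5 26.8] 29.8
   48 med [ 0.4436 -0.0866  0.0764] zmax [0.073  0.0764 0.0801]
top holder rect [444.6 -87.1] [60.  61.1] 33.3
   614 med [ 0.4427 -0.0859  0.0319] zmax [0.0277 0.0319 0.0364]
top box rect [463.9 244.5] [90.3 90.3] 2.2
   896 med [0.4557 0.2393 0.0455] zmax [0.0415 0.0455 0.0501]
top knob rect [368.6 168.2] [260.9  16.6] 38.7
   79 med [0.4602 0.2411 0.098 ] zmax [0.0886 0.098  1.2565]
top captop rect [463.  243.7] [60.1 57.2] 38.3
   496 med [0.4605 0.2416 0.0657] zmax [0.0616 0.0657 0.0708]
top blue px 384.8421052631579 254.03508771929825
top knob px 230.86075949367088 261.5822784810127
scene key 151 med [ 0.4443 -0.0909  0.0567] zmax [0.0373 0.0567 0.078 ]
scene keytop rect [444.9 -90. ] [ 7.4 25.3] 33.8
   35 med [ 0.4456 -0.0905  0.0755] zmax [0.0701 0.0755 0.0784]
scene holder rect [446.  -88.3] [66.7 61.1] 34.8
   315 med [ 0.4372 -0.0967  0.0336] zmax [0.0266 0.0336 0.0357]
scene box rect [465.3 267.5] [468.2 162. ] 54.2
   388 med [0.4413 0.2173 0.0474] zmax [0.0415 0.0474 0.0507]
scene knob rect [ 132.9 -262.2] [1222.8   15.1] 56.5
   49 med [0.4612 0.238  0.0988] zmax [0.0865 0.0988 0.5648]
scene captop rect [464.1 240.1] [53.6 56.8] 49.6
   138 med [0.4579 0.233  0.0675] zmax [0.0615 0.0675 0.0717]
scene blue px 340.9337748344371 278.35099337748346
scene knob px 271.0612244897959 225.87755102040816
```

View pics/crop1.png

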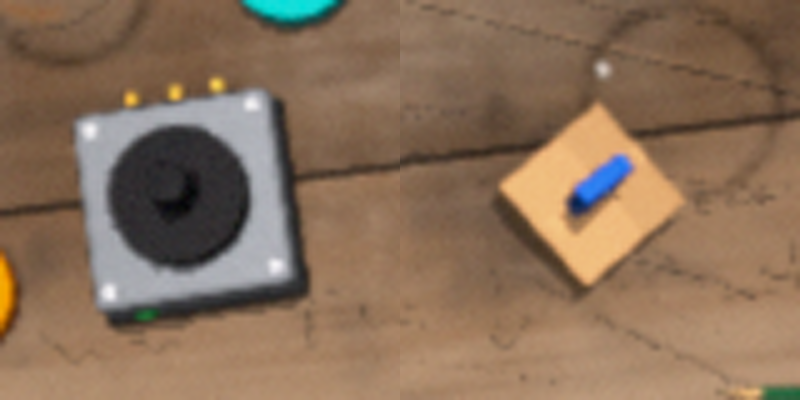

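Crop confirms: black cap on grey stand (left), blue bow in holder (right). The faint rings near top (210,215) and (405,235) could be clear glass, so I'll check them before reaching.

Run:
```python
from h import *
t=load('top0'); s=load('scene0')
a=cv2.resize(t['color'][160:300,115:275],(457,400),interpolation=2); b=cv2.resize(s['color'][190:320,220:370],(343,297),interpolation=2)
b=np.vstack([b,np.zeros((103,343,3),np.uint8)])
cv2.imwrite('pics/crop2.png',np.hstack([a,b])[:,:,::-1])
P=cloud(t)
for uv in((210,215),(195,215),(225,205),(405,235),(148,198),(258,216),(320,291)): print(uv,np.round(P[uv[1],uv[0]],3))
```

```text
(210, 215) [ 0.597  0.301 -0.003]
(195, 215) [0.6   0.336 0.001]
(225, 205) [ 0.617  0.264 -0.003]
(405, 235) [ 0.494 -0.151 -0.001]
(148, 198) [0.638 0.429 0.055]
(258, 216) [0.568 0.184 0.051]
(320, 291) [0.381 0.065 0.058]
```

View pics/crop2.png

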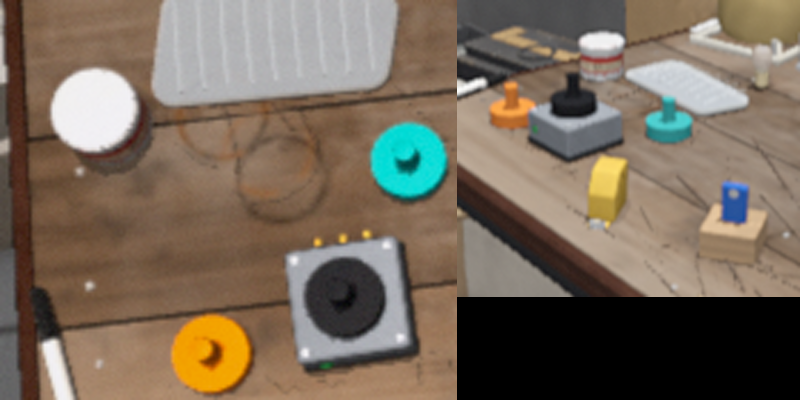

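Those are only stains on the bench, so the space above the switch is clear. Moving over the cap.

Emit:
{"method": "step_arm", "body": {
  "increments": [
    [8.5, 4, 0, -3, 0],
    [8.5, 8, 0, -5.5, 0],
    [8.5, 12, 0, -8.3, 0],
    [8.5, 16, 0, -11, 0],
    [8.5, 20, 0, -13.8, 0],
    [8.5, 24, 0, -16.6, 0],
    [8.5, 28, 0, -19.4, 0],
    [8.5, 32, 0, -22.2, 0]
  ]
}}

```text
time: 0.95
eef_pos: [0.425, 0.2895, 0.2158]
orientation: [-0.699, 0.105, -0.105, 0.699]
ft_force: [0.1, 0.3, -0.2]
grip_width: 0.0849
```

Emit:
{"method": "step_arm", "body": {
  "increments": [
    [8.5, 2.5, 0, -2, 0],
    [8.5, 5.2, 0, -3.5, 0],
    [8.5, 5.2, 0, -3.5, 0],
    [8.5, 5.2, 0, -3.5, 0]
  ]
}}

```text
time: 1.35
eef_pos: [0.4636, 0.2424, 0.2155]
orientation: [0.699, -0.106, 0.105, -0.699]
ft_force: [-0.2, 1.0, -0.7]
grip_width: 0.085
```

```bash
cat >> h.py <<'E'
def go(x,y,z=None):
    """increments (tool cm) from measured TCP to world x,y,z"""
    o=monitor.get_obs(); M=R.from_quat(o['orientation']).as_matrix(); p=np.array(o['eef_pos'])
    print('t',o['time'],'TCP',np.round(p,4),'jaw deg',round(float(np.degrees(np.arctan2(M[1,2],M[0,2]))),2),'j',np.round(o['joint_pos'],2),'F',np.round(o['ft_force'],1),'w',round(float(o['grip_width']),4))
    d=np.array([x,y,p[2] if z is None else z])-p; i=M.T@d*100; print('inc',np.round(i,2)); return i
E
python3 - <<'E'
from h import *
c=snap('wrist','w1'); go(.463,.243,.083)
f=foc(c); P=None
# fisheye project helper check: knob predicted pixel
T=c['world_from_camera']
for p in([.463,.243,.098],[.463,.243,.066]):
    q=T[:3,:3].T@(np.array(p)-T[:3,3]); r=np.arctan2(np.hypot(q[0],q[1]),q[2]); n=np.hypot(q[0],q[1]); print(p,'px',c['cx']+f*r*q[0]/n,c['cy']+f*r*q[1]/n)
E
```

```text
t 1.4 TCP [0.463  0.2433 0.2155] jaw deg 72.97 j [-0.8   0.1   0.24  1.74 -0.03  1.3   0.73] F [-0.3  0.1 -0.5] w 0.0849
inc [ 1.000e-02  1.325e+01 -3.000e-02]
[0.463, 0.243, 0.098] px 318.92026000717567 224.42864037140546
[0.463, 0.243, 0.066] px 318.8676264916763 214.1366379538154
```

View pics/w1.png

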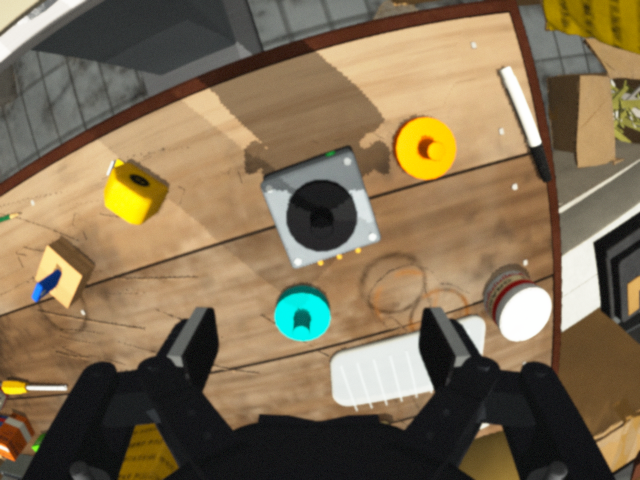

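Wrist view: the black cap sits at (321,215), 2 px from the predicted (319,214), with clear space for the fingers. Descending and gripping.

Emit:
{"method": "step_arm", "body": {
  "increments": [
    [8.5, 0, 4, 0, 0],
    [8.5, 0, 8, 0, 0],
    [8.5, 0, 11, 0, 0],
    [8.5, 0, 12.5, 0, 0],
    [8.5, 0, 13.2, 0, 0],
    [3, 0, 13.2, 0, 0],
    [1, 0, 13.2, 0, 0],
    [1, 0, 13.2, 0, 0]
  ]
}}

```text
time: 2.2
eef_pos: [0.4641, 0.2433, 0.0848]
orientation: [-0.699, 0.104, -0.105, 0.7]
ft_force: [0.1, -0.0, 0.9]
grip_width: 0.0432
```

Emit:
{"method": "step_arm", "body": {
  "increments": [
    [1, 0, 0, 0, 0],
    [1, 0, 0, 0, 0],
    [1, 0, 0, 0, 0],
    [1, 0, 0, 0, 0],
    [1, 0, -1, 0, 0],
    [1, 0, -2.5, 0, 0],
    [1, 0, -5, 0, 0],
    [1, 0, -8, 0, 0]
  ]
}}

```text
time: 3.0
eef_pos: [0.4632, 0.2423, 0.1646]
orientation: [0.7, -0.105, 0.105, -0.699]
ft_force: [0.7, -0.6, -0.1]
grip_width: 0.0099
```

Run:
```python
from h import *
go(.50,.08); c=snap('wrist','w2'); t=snap('top','top2'); s=snap('scene','scene2')
b=cv2.resize(t['color'][215:305,195:285],(400,400),interpolation=2)
cv2.imwrite('pics/crop3.png',np.hstack([cv2.resize(c['color'],(400,300)).repeat(1,0) if 0 else np.vstack([cv2.resize(c['color'],(400,300)),np.zeros((100,400,3),np.uint8)]),b])[:,:,::-1])
```

```text
t 3.0 TCP [0.4632 0.2423 0.1646] jaw deg 72.93 j [-0.79  0.14  0.24  1.81 -0.04  1.2   0.73] F [ 0.7 -0.6 -0.1] w 0.0099
inc [ 8.290e+00  1.000e-02 -1.444e+01]
```

View pics/crop3.png

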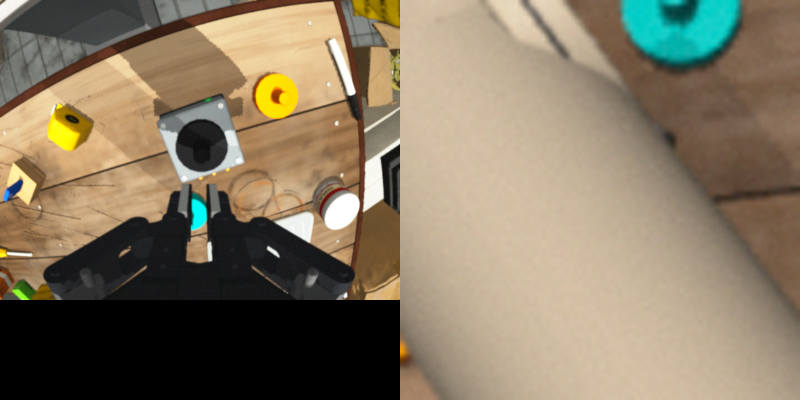

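The opening is 9.9 mm, less than the 18 mm knob, so the grasp missed and the cap is still on the stand. I'll check where the knob really is from the wrist views.

```bash
cat >> h.py <<'E'
def fcloud(c):
    f=foc(c); v,u=np.mgrid[:480,:640]; x=(u-c['cx'])/f; y=(v-c['cy'])/f; r=np.hypot(x,y)+1e-9; z=c['depth']; s=np.tan(r)/r
    p=np.stack([x*s*z,y*s*z,z],-1); T=c['world_from_camera']; return p@T[:3,:3].T+T[:3,3]
def fproj(c,p):
    T=c['world_from_camera']; q=T[:3,:3].T@(np.array(p)-T[:3,3]); n=np.hypot(q[0],q[1]); r=np.arctan2(n,q[2]); return np.round([c['cx']+foc(c)*r*q[0]/n,c['cy']+foc(c)*r*q[1]/n],1)
E
python3 - <<'E'
from h import *
for tag in('w1','w2'):
    c=load(tag); P=fcloud(c); v,u=np.mgrid[:480,:640]
    reg=(abs(u-322)<45)&(abs(v-225)<45)&(c['depth']>0)
    for lo,hi,n in((.088,.11,'knob'),(.06,.072,'captop'),(.041,.051,'box')):
        m=reg&(P[...,2]>lo)&(P[...,2]<hi)
        if m.sum()<5: print(tag,n,m.sum()); continue
        q=P[m]; cc,sz,a=cv2.minAreaRect((q[:,:2]*1000).astype(np.float32)); print(tag,n,m.sum(),'rect',np.round(cc,1),np.round(sz,1),round(a,1),'z',np.median(q[:,2]),'zmax',q[:,2].max(),'px',u[m].mean(),v[m].mean())
c=load('w2'); P=fcloud(c)
print('tcp px',fproj(c,[.4632,.2423,.1646]))
m=(abs(np.mgrid[:480,:640][1]-320)<60)&(P[...,2]>.13)&(P[...,2]<.2)&(c['depth']>0); q=P[m]; print('fingers',len(q),q.min(0),q.max(0),np.median(q,0))
E
```

```text
w1 knob 453 rect [466.3 244.2] [17.4 17.1] 83.1 z 0.09781522647202201 zmax 0.10012956342048329 px 321.57615894039736 226.56953642384107
w1 captop 3385 rect [466.7 244.2] [61.5 61. ] 73.6 z 0.06600233005312234 zmax 0.0719841999778385 px 321.1553914327917 215.18759231905466
w1 box 2652 rect [478.8 241.2] [82.6 83.6] 73.2 z 0.04591256187162482 zmax 0.050877417811495795 px 320.54110105580696 223.15422322775265
w2 knob 638 rect [466.2 244.1] [17.4 17.2] 86.9 z 0.09783982944476012 zmax 0.09979531593456467 px 322.4780564263323 249.21003134796237
w2 captop 4384 rect [464.4 244.4] [60.6 57.4] 73.4 z 0.06596440049796595 zmax 0.07195389681228398 px 322.04265510948903 230.64484489051094
w2 box 2517 rect [465.4 244.7] [71.7 72.9] 72.8 z 0.045979364286561464 zmax 0.0509845308361872 px 321.95629717918155 210.0357568533969
tcp px [318.4 294.1]
fingers 1256 [0.44974299 0.22592501 0.17901611] [0.47625388 0.26180133 0.19998198] [0.45577495 0.24403222 0.19289606]
```

The knob is at (0.466, 0.244), top 0.098, so position was within 3 mm. The grip likely slipped or hadn't built up. Retrying slightly lower, closing fully, and checking the opening before lifting.

Emit:
{"method": "step_arm", "body": {
  "increments": [
    [5, 0.3, 0, 0.2, 0],
    [5, 0.3, 3, 0.2, 0],
    [5, 0.3, 6, 0.2, 0],
    [5, 0.3, 7.5, 0.2, 0],
    [5, 0.3, 8.4, 0.2, 0],
    [5, 0.3, 8.4, 0.2, 0],
    [0, 0.3, 8.4, 0.2, 0],
    [0, 0.3, 8.4, 0.2, 0]
  ]
}}

```text
time: 3.95
eef_pos: [0.4676, 0.2441, 0.0806]
orientation: [-0.699, 0.105, -0.105, 0.7]
ft_force: [-0.5, 0.7, -0.7]
grip_width: 0.0218
```

Emit:
{"method": "step_arm", "body": {
  "increments": [
    [0, 0, 0, 0, 0],
    [0, 0, 0, 0, 0],
    [0, 0, 0, 0, 0],
    [0, 0, 0, 0, 0]
  ]
}}

```text
time: 4.35
eef_pos: [0.4676, 0.2441, 0.0808]
orientation: [-0.699, 0.105, -0.105, 0.7]
ft_force: [-1.5, -0.9, 7.0]
grip_width: 0.011
```

Emit:
{"method": "step_arm", "body": {
  "increments": [
    [0, 0, 0, 0, 0],
    [0, 0, -0.5, 0, 0],
    [0, 0, -1, 0, 0],
    [0, 0, -1.5, 0, 0]
  ]
}}

```text
time: 4.75
eef_pos: [0.4671, 0.2438, 0.0953]
orientation: [-0.699, 0.105, -0.105, 0.699]
ft_force: [-0.8, 0.8, -0.4]
grip_width: 0.0113
```

```bash
cat > cap.py <<'E'
from h import *
import sys
c=snap('wrist',sys.argv[1]); P=fcloud(c); go(.5,.08)
hsv=cv2.cvtColor(c['color'],cv2.COLOR_RGB2HSV); v,u=np.mgrid[:480,:640]
m=(hsv[...,2]<60)&(abs(u-321)<60)&(v<300)&(v>120)&(c['depth']>0)
q=P[m]; print('dark z hist',np.histogram(q[:,2],bins=np.arange(.03,.17,.005)))
E
python3 cap.py w3
```

```text
t 4.8 TCP [0.4675 0.244  0.0961] jaw deg 72.94 j [-0.78  0.22  0.24  1.88 -0.06  1.05  0.76] F [-0.1  0.   0.7] w 0.0109
inc [ 7.920e+00 -1.000e-02 -1.473e+01]
dark z hist (array([   0,    0,    0,    0,    0,    0,   80,  206,  224, 2122, 4519,
        186,  139,  156,  176,  138,  222,   37,    1,    0,    0,    0,
          0,    0,    0,    0,    0,    0]), array([0.03 , 0.035, 0.04 , 0.045, 0.05 , 0.055, 0.06 , 0.065, 0.07 ,
       0.075, 0.08 , 0.085, 0.09 , 0.095, 0.1  , 0.105, 0.11 , 0.115,
       0.12 , 0.125, 0.13 , 0.135, 0.14 , 0.145, 0.15 , 0.155, 0.16 ,
       0.165, 0.17 ]))
```

The cap top rose 15 mm with the fingers, so it is held (the opening reads about 7 mm low). Lifting clear and carrying to the free bench at (0.50, 0.08).

Emit:
{"method": "step_arm", "body": {
  "increments": [
    [0, 0, -2, 0, 0],
    [0, 0, -4, 0, 0],
    [0, 1, -5.5, -2, 0],
    [0, 3, -5.5, -5.5, 0],
    [0, 5, -5.5, -9, 0],
    [0, 7, -5.5, -12.5, 0],
    [0, 7.9, -5.5, -14.7, 0],
    [0, 7.9, -5.5, -14.7, 0]
  ]
}}

```text
time: 5.6
eef_pos: [0.4999, 0.0759, 0.15]
orientation: [0.699, -0.107, 0.107, -0.699]
ft_force: [-0.4, 0.3, -1.8]
grip_width: 0.0115
```

Run:
```python
from h import *
go(.5,.08,.0355); snap('top','top4')
s=snap('scene','scene4')
t=load('top4'); a=cv2.resize(t['color'][195:315,195:355],(533,400),interpolation=2); b=cv2.resize(s['color'][200:290,230:330],(267,240),interpolation=2)
cv2.imwrite('pics/crop4.png',np.hstack([a,np.vstack([b,np.zeros((160,267,3),np.uint8)])])[:,:,::-1])
```

```text
t 5.6 TCP [0.4999 0.0759 0.15  ] jaw deg 72.6 j [-0.59  0.11  0.38  1.88 -0.05  1.16  1.07] F [-0.4  0.3 -1.8] w 0.0115
inc [-0.12 11.45  0.4 ]
```

View pics/crop4.png

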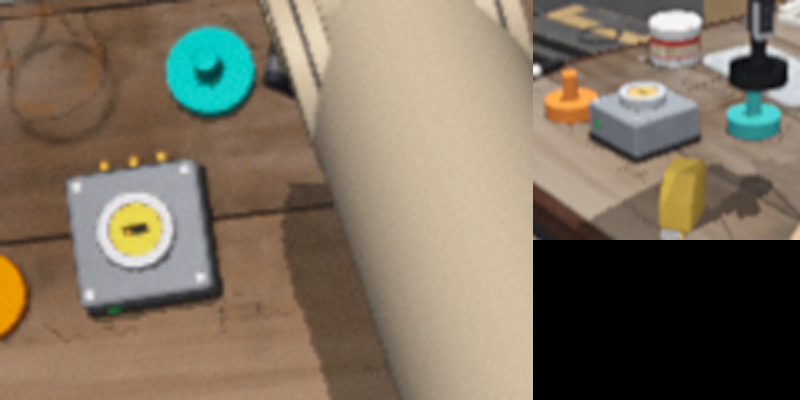

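The cap hangs level from the gripper. The brass plate is exposed with its slot roughly along world y, at crop (134,229). Setting the cap down.

Emit:
{"method": "step_arm", "body": {
  "increments": [
    [0, 0, 4, 0, 0],
    [0, 0, 8, 0, 0],
    [0, 0, 10, 0, 0],
    [0, 0, 11, 0, 0],
    [0, 0, 11.3, 0, 0],
    [0, 0, 11.5, 0, 0],
    [0, 0, 11.5, 0, 0]
  ]
}}

```text
time: 6.4
eef_pos: [0.5002, 0.0805, 0.0356]
orientation: [-0.699, 0.104, -0.105, 0.7]
ft_force: [-0.6, 0.5, -0.5]
grip_width: 0.0111
```

Emit:
{"method": "step_arm", "body": {
  "increments": [
    [2, 0, 0, 0, 0],
    [4, 0, 0, 0, 0],
    [6, 0, 0, 0, 0],
    [6, 0, 0, 0, 0],
    [6, 0, -4, 0, 0],
    [6, 0, -8, 0, 0],
    [6, 0, -12, 0, 0],
    [6, 0, -12, 0, 0]
  ]
}}

```text
time: 7.2
eef_pos: [0.5024, 0.0806, 0.1601]
orientation: [-0.698, 0.102, -0.108, 0.701]
ft_force: [-0.2, -0.0, -0.3]
grip_width: 0.0599
```

Run:
```python
from h import *
c=snap('wrist','w5'); P=fcloud(c); v,u=np.mgrid[:480,:640]
n=(np.hypot(P[...,0]-.5,P[...,1]-.077)<.05)&(c['depth']>0)
for lo,hi in((.047,.056),(.016,.024)):
    m=n&(P[...,2]>lo)&(P[...,2]<hi); q=P[m]; cc,sz,a=cv2.minAreaRect((q[:,:2]*1000).astype(np.float32)); print(m.sum(),np.round(cc,1),np.round(sz,1),'z',np.median(q[:,2]))
t=load('top4'); P=cloud(t)
# keyway: dark pixels in ring
g=t['color'].max(2).astype(int); v,u=np.mgrid[:480,:640]; D=np.hypot(u-235.5,v-263.5)
m=(D<7)&(g<110); w=np.where(m,110-g,0); uu,vv=(w*u).sum()/w.sum(),(w*v).sum()/w.sum(); print('kw px',uu,vv,np.round(onz(t,uu,vv,.058),4),m.sum())
pts=np.array([onz(t,a,b,.058)[:2] for a,b in zip(u[m],v[m])]); W=w[m]; mu=np.average(pts,0,W); C=np.cov((pts-mu).T,aweights=W); e,V=np.linalg.eigh(C); print('long dir',np.degrees(np.arctan2(V[1,1],V[0,1])),e)
hsv=cv2.cvtColor(t['color'],cv2.COLOR_RGB2HSV); y=(D<16)&(hsv[...,0]>20)&(hsv[...,0]<35)&(hsv[...,1]>120)
q=np.array([onz(t,a,b,.058)[:2] for a,b in zip(u[y],v[y])],np.float32)*1000; print('brass',cv2.minEnclosingCircle(q),np.median(P[y],0))
go(.444,-.088,.2)
```

```text
429 [499.1  80.5] [16.8 17.4] z 0.05180762088459229
3557 [499.   80.4] [61.2 61. ] z 0.019977898784318382
kw px 236.0921985815603 263.1914893617021 [0.4645 0.2422 0.058 ] 9
long dir 87.58895495047219 [1.04747322e-06 7.42218387e-06]
brass ((464.5696105957031, 244.39443969726562), 16.81742286682129) [0.46517538 0.24402326 0.05787424]
t 7.25 TCP [0.5011 0.0804 0.1573] jaw deg 72.93 j [-0.6   0.11  0.38  1.87 -0.04  1.17  1.06] F [-0.6  0.5 -0.7] w 0.0597
inc [ -0.5   -4.34 -17.76]
```

Cap stands upright on the bench: cap top 20 mm, knob top 52 mm, as specified. The keyway is near (0.4645, 0.243), slot along about 88°. Next I go above the key while twisting back so j7 keeps room for the clockwise turn.

Emit:
{"method": "step_arm", "body": {
  "increments": [
    [6, 0, 0, -2.5, -8],
    [6, 0, 0, -5, -16],
    [6, 0, 0, -7.5, -24],
    [6, -0.2, 0, -10, -32],
    [6, -0.3, 0, -12.5, -40],
    [6, -0.5, 0, -15, -48],
    [6, -0.5, 0, -17.8, -56],
    [6, -0.5, 0, -17.8, -64]
  ]
}}

```text
time: 8.05
eef_pos: [0.4407, -0.0921, 0.1536]
orientation: [-0.648, -0.281, 0.283, 0.649]
ft_force: [1.2, 0.7, -0.3]
grip_width: 0.0599
```

Emit:
{"method": "step_arm", "body": {
  "increments": [
    [6, 0, 0, 0, -8],
    [6, 0, 0, 0, -16],
    [6, 0, 0, 0, -24],
    [6, 0, 0, 0, -32],
    [6, 0, 0, 0, -40],
    [6, 0, 0, 0, -48],
    [6, 0, 0, 0, -56],
    [6, 0, 0, 0, -64]
  ]
}}

```text
time: 8.85
eef_pos: [0.4411, -0.0488, 0.1458]
orientation: [0.535, 0.475, -0.499, -0.488]
ft_force: [0.2, 1.2, -0.3]
grip_width: 0.0602
```

Emit:
{"method": "step_arm", "body": {
  "increments": [
    [6, 0, 0, 0, -6],
    [6, 0, 0, 0, -11],
    [6, 0, 0, 0, -11]
  ]
}}

```text
time: 9.15
eef_pos: [0.4347, -0.0089, 0.1355]
orientation: [-0.51, -0.502, 0.545, 0.437]
ft_force: [0.5, -0.1, 0.2]
grip_width: 0.0603
```

```bash
cat > key.py <<'E'
from h import *
c=snap('wrist','w6'); P=fcloud(c); hsv=cv2.cvtColor(c['color'],cv2.COLOR_RGB2HSV); v,u=np.mgrid[:480,:640]
bl=(hsv[...,0]>100)&(hsv[...,0]<130)&(hsv[...,1]>120)&(np.hypot(P[...,0]-.444,P[...,1]+.088)<.04)
print('blue',bl.sum(),'px',u[bl].mean(),v[bl].mean())
m=bl&(P[...,2]>.071); q=P[m]; cc,sz,a=cv2.minAreaRect((q[:,:2]*1000).astype(np.float32)); print('top',m.sum(),np.round(cc,1),np.round(sz,1),round(a,1),'z',np.median(q[:,2]))
m=(abs(P[...,2]-.032)<.004)&~bl&(np.hypot(P[...,0]-.444,P[...,1]+.088)<.045)&(c['depth']>0); q=P[m]; cc,sz,a=cv2.minAreaRect((q[:,:2]*1000).astype(np.float32)); print('holder',m.sum(),np.round(cc,1),np.round(sz,1),round(a,1))
go(.4445,-.088,.052)
E
python3 key.py
```

```text
blue 519 px 313.6743737957611 135.24470134874758
top 516 [446.2 -85.3] [ 9.1 32.2] 30.6 z 0.0758403222528256
holder 5997 [447.7 -87.7] [60.6 60.5] 33.5
t 9.2 TCP [ 0.4353 -0.0103  0.1359] jaw deg -174.43 j [-1.6  -0.5   1.21  2.11  0.61  1.3   2.6 ] F [-0.2 -0.5  0.6] w 0.0598
inc [-6.78  9.25  0.04]
```

View pics/w6.png

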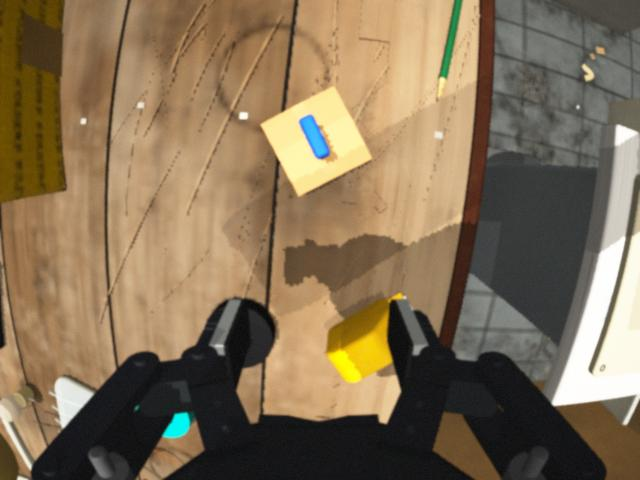

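The wrist shows the key at (314,135) and the cap still upright. That twist ran j7 to its limit (my sign was wrong), so clockwise lowers j7. I'll twist back and use the other half-turn of the grasp (jaw at about 33°), which leaves j7 room for the final clockwise turn.

Emit:
{"method": "step_arm", "body": {
  "increments": [
    [6, 0, 0, 0, 8],
    [6, 0, 0, 0, 16],
    [6, 0, 0, 0, 24],
    [6, 0, 0, 0, 32],
    [6, 0, 0, 0, 40],
    [6, 0, 0, 0, 48],
    [6, 0, 0, 0, 56],
    [6, 0, 0, 0, 64]
  ]
}}

```text
time: 10.0
eef_pos: [0.4361, -0.0125, 0.1364]
orientation: [0.723, 0.189, -0.186, -0.638]
ft_force: [-0.2, 0.5, 0.0]
grip_width: 0.0602
```

Emit:
{"method": "step_arm", "body": {
  "increments": [
    [6, 0, 0, 0, 8],
    [6, 0, 0, 0, 16],
    [6, 0, 0, 0, 24],
    [6, 0, 0, 0, 32],
    [6, 0, 0, 0, 40],
    [6, 0, 0, 0, 48],
    [6, 0, 0, 0, 56],
    [6, 0, 0, 0, 64]
  ]
}}

```text
time: 10.8
eef_pos: [0.4361, -0.0125, 0.1364]
orientation: [0.711, -0.178, 0.225, -0.642]
ft_force: [-0.1, -0.1, 0.4]
grip_width: 0.0597
```

```bash
python3 key.py
```

```text
blue 469 px 253.97014925373134 285.5970149253731
top 207 [445.2 -83. ] [ 8.7 18.8] 33.0 z 0.07547052038478594
holder 4242 [447.7 -87.5] [60.7 61.6] 33.3
t 10.85 TCP [ 0.4361 -0.0124  0.1364] jaw deg 56.13 j [-1.17 -0.16  0.95  2.1   0.28  1.14  0.64] F [ 0.1 -0.3  0.1] w 0.0596
inc [ 4.07  9.27 -5.16]
```

Run:
```python
from h import *
o=monitor.get_obs(); M=R.from_quat(o['orientation']).as_matrix(); print(np.round(M,4), np.degrees(np.arccos(-M[2,1])))
```

```text
[[ 0.8306  0.0359  0.5557]
 [-0.549  -0.1137  0.828 ]
 [ 0.0929 -0.9929 -0.0747]] 6.845533365654107
```

The earlier limit run left the commanded tool tilted 6.8° (pointing towards −y), and the moves have no tilt axis. I can undo it by a mirrored run into the other j7 stop, at an azimuth chosen so the new tilt cancels the old one. Working out the move to a clear spot.

```bash
cat > tilt.py <<'E'
from h import *
import sys
i=go(*map(float,sys.argv[1:4])); o=monitor.get_obs(); y=R.from_quat(o['orientation']).as_matrix()[:,1]
print('tilt deg',np.round(np.degrees(y[:2]),2),'abs',np.degrees(np.arccos(-y[2])))
E
python3 tilt.py .308 .328 .17
```

```text
t 10.85 TCP [ 0.4361 -0.0124  0.1364] jaw deg 56.13 j [-1.17 -0.16  0.95  2.1   0.28  1.14  0.64] F [ 0.1 -0.3  0.1] w 0.0596
inc [-29.02  -7.67  20.82]
tilt deg [ 2.06 -6.51] abs 6.845533365654107
```

Emit:
{"method": "step_arm", "body": {
  "increments": [
    [6, -3, -1, 2.2, 8],
    [6, -6.5, -2, 4.7, 16],
    [6, -10, -3, 7.2, 24],
    [6, -14, -4, 10, 32],
    [6, -18, -5, 13, 40],
    [6, -22, -6, 15.8, 48],
    [6, -26, -7, 18.6, 56],
    [6, -29, -7.7, 20.8, 64]
  ]
}}

```text
time: 11.65
eef_pos: [0.3061, 0.3177, 0.1699]
orientation: [0.491, -0.485, 0.561, -0.457]
ft_force: [0.3, 0.6, 0.5]
grip_width: 0.0599
```

Emit:
{"method": "step_arm", "body": {
  "increments": [
    [6, 0, 0, 0, 8],
    [6, 0, 0, 0, 16],
    [6, 0, 0, 0, 24],
    [6, 0, 0, 0, 32],
    [6, 0, 0, 0, 40],
    [6, 0, 0, 0, 48],
    [6, 0, 0, 0, 56],
    [6, 0, 0, 0, 64]
  ]
}}

```text
time: 12.45
eef_pos: [0.307, 0.316, 0.1696]
orientation: [0.12, -0.653, 0.737, -0.13]
ft_force: [-0.1, 0.1, -0.7]
grip_width: 0.0599
```

```bash
python3 tilt.py .308 .328 .17
```

```text
t 12.45 TCP [0.307  0.316  0.1696] jaw deg -69.57 j [-1.36 -0.01  0.38  1.96  0.1   1.27 -2.23] F [-0.1  0.1 -0.7] w 0.0599
inc [-0.51 -0.17 -1.07]
tilt deg [ 2.07 -6.52] abs 6.857650936065445
```

Emit:
{"method": "step_arm", "body": {
  "increments": [
    [6, 0, 0, 0, 8],
    [6, 0, 0, 0, 16],
    [6, 0, 0, 0, 24],
    [6, 0, 0, 0, 32],
    [6, 0, 0, 0, 40],
    [6, 0, 0, 0, 48]
  ]
}}

```text
time: 13.05
eef_pos: [0.3179, 0.3194, 0.1519]
orientation: [-0.057, -0.653, 0.752, 0.063]
ft_force: [0.1, 0.8, -1.9]
grip_width: 0.0598
```

```bash
python3 tilt.py .308 .328 .17
```

```text
t 13.05 TCP [0.3179 0.3194 0.1519] jaw deg -99.78 j [-1.9   0.11  1.03  1.93 -0.02  1.27 -2.6 ] F [ 0.1  0.8 -1.9] w 0.0598
inc [ 1.12 -1.89 -0.42]
tilt deg [-1.12 -7.92] abs 8.027624457898519
```

The tilt moved the wrong way (now 8°, towards −y). A symmetric method is better: unwind j7, go to azimuth ~82°, and push upward past the reach in free air, where j6 hits its limit and the tool tips outward (+y), which cancels the tilt.

```bash
python3 tilt.py .07 .48 .38
```

```text
t 13.05 TCP [0.3179 0.3194 0.1519] jaw deg -99.78 j [-1.9   0.11  1.03  1.93 -0.02  1.27 -2.6 ] F [ 0.1  0.8 -1.9] w 0.0598
inc [ 27.06 -24.32  -8.32]
tilt deg [-1.12 -7.92] abs 8.027624457898519
```

Emit:
{"method": "step_arm", "body": {
  "increments": [
    [6, 0, 0, 0, -8],
    [6, 0, 0, 0, -16],
    [6, 0, 0, 0, -24],
    [6, 0, 0, 0, -32],
    [6, 0, 0, 0, -40],
    [6, 0, 0, 0, -48],
    [6, 0, 0, 0, -56],
    [6, 0, 0, 0, -64]
  ]
}}

```text
time: 13.85
eef_pos: [0.3178, 0.3197, 0.152]
orientation: [0.353, -0.586, 0.667, -0.296]
ft_force: [0.3, 0.4, -0.4]
grip_width: 0.0601
```

Emit:
{"method": "step_arm", "body": {
  "increments": [
    [6, 0, 0, 0, -8],
    [6, 0, 0, 0, -16],
    [6, 0, 0, 0, -24],
    [6, 0, 0, 0, -32],
    [6, 0, 0, 0, -40],
    [6, 0, 0, 0, -48],
    [6, 0, 0, 0, -56],
    [6, 0, 0, 0, -64]
  ]
}}

```text
time: 14.65
eef_pos: [0.3178, 0.3197, 0.152]
orientation: [0.652, -0.34, 0.379, -0.561]
ft_force: [-0.1, -0.3, 0.5]
grip_width: 0.0603
```

```bash
python3 tilt.py .07 .48 .38
```

```text
t 14.65 TCP [0.3178 0.3197 0.152 ] jaw deg 28.43 j [-1.73  0.09  0.84  1.93  0.    1.27 -0.39] F [-0.1 -0.3  0.5] w 0.0603
inc [-23.3  -24.33 -16.01]
tilt deg [-1.09 -7.94] abs 8.035801776543035
```

Emit:
{"method": "step_arm", "body": {
  "increments": [
    [6, -1, -4, -1, -6],
    [6, -3, -8, -2, -12],
    [6, -6, -11.5, -4, -18],
    [6, -9.5, -14.5, -6.5, -24],
    [6, -13, -17.5, -9, -30],
    [6, -16.5, -20, -11.5, -36],
    [6, -20, -22.3, -14, -43],
    [6, -23.3, -24.3, -16, -50]
  ]
}}

```text
time: 15.45
eef_pos: [0.0691, 0.4829, 0.3807]
orientation: [0.751, -0.071, 0.067, -0.653]
ft_force: [0.5, 1.4, 1.3]
grip_width: 0.06
```

```bash
python3 tilt.py .07 .48 .78
```

```text
t 15.45 TCP [0.0691 0.4829 0.3807] jaw deg 78.68 j [-2.03  0.1   0.57  1.43 -0.06  1.77 -0.09] F [0.5 1.4 1.3] w 0.06
inc [  0.45 -39.51  -5.8 ]
tilt deg [-1.12 -7.88] abs 7.982599974891234
```

Emit:
{"method": "step_arm", "body": {
  "increments": [
    [6, 0, -3, -0.4, 0],
    [6, 0, -6, -0.9, 0],
    [6, 0, -9, -1.3, 0],
    [6, 0, -12, -1.8, 0],
    [6, 0, -15, -2.2, 0],
    [6, 0, -18, -2.6, 0]
  ]
}}

```text
time: 16.05
eef_pos: [0.069, 0.48, 0.5317]
orientation: [0.738, -0.073, 0.071, -0.667]
ft_force: [0.6, -1.1, -0.1]
grip_width: 0.0601
```

```bash
python3 tilt.py .07 .48 .78
```

```text
t 16.05 TCP [0.069  0.48   0.5317] jaw deg 78.34 j [-2.03  0.15  0.63  1.06 -0.09  2.06 -0.07] F [ 0.6 -1.1 -0.1] w 0.0601
inc [  0.27 -24.71  -2.44]
tilt deg [-0.75 -5.66] abs 5.7150704527666925
```

Works: the tilt falls from 8.0° to 5.7° as j6 sits at its limit. Continuing in measured steps.

Emit:
{"method": "step_arm", "body": {
  "increments": [
    [6, 0, -3, -0.3, 0],
    [6, 0, -6, -0.6, 0],
    [6, 0, -6, -0.6, 0]
  ]
}}

```text
time: 16.35
eef_pos: [0.0681, 0.4761, 0.5535]
orientation: [0.722, -0.073, 0.071, -0.685]
ft_force: [0.2, -0.2, 0.3]
grip_width: 0.0602
```

```bash
python3 tilt.py .07 .48 .78
```

```text
t 16.35 TCP [0.0681 0.4761 0.5535] jaw deg 78.35 j [-2.12  0.12  0.72  1.04 -0.09  2.06 -0.07] F [ 0.2 -0.2  0.3] w 0.0602
inc [  0.16 -22.64  -0.77]
tilt deg [-0.46 -2.96] abs 3.0001381699118777
```

Emit:
{"method": "step_arm", "body": {
  "increments": [
    [6, 0, -3, -0.2, 0],
    [6, 0, -5, -0.3, 0],
    [6, 0, -5, -0.3, 0]
  ]
}}

```text
time: 16.65
eef_pos: [0.0671, 0.4744, 0.5702]
orientation: [0.709, -0.072, 0.071, -0.698]
ft_force: [0.6, -0.6, -0.2]
grip_width: 0.0599
```

```bash
python3 tilt.py .07 .48 .78
```

```text
t 16.65 TCP [0.0671 0.4744 0.5702] jaw deg 78.35 j [-2.21  0.1   0.8   1.02 -0.09  2.06 -0.08] F [ 0.6 -0.6 -0.2] w 0.0599
inc [  0.17 -20.99   0.29]
tilt deg [-0.17 -0.85] abs 0.8674611011784977
```

Emit:
{"method": "step_arm", "body": {
  "increments": [
    [6, 0, -1.5, 0, 0],
    [6, 0, -1.8, 0, 0]
  ]
}}

```text
time: 16.85
eef_pos: [0.0668, 0.4742, 0.5763]
orientation: [0.704, -0.072, 0.072, -0.703]
ft_force: [0.6, -0.0, -0.4]
grip_width: 0.0597
```

```bash
python3 tilt.py .445 -.087 .18
```

```text
t 16.85 TCP [0.0668 0.4742 0.5763] jaw deg 78.31 j [-2.23  0.1   0.83  1.02 -0.08  2.06 -0.08] F [ 0.6 -0.  -0.4] w 0.0597
inc [ 48.43  39.67 -47.23]
tilt deg [-0.06 -0.08] abs 0.09833883371378317
```

Tilt is now 0.1°. Heading back to the key by way of a point well clear of the base.

Emit:
{"method": "step_arm", "body": {
  "increments": [
    [6, 2, 3, 0, 0],
    [6, 5.5, 6, -1.5, 0],
    [6, 9.5, 8.5, -3.5, 0],
    [6, 13.5, 11, -5.5, 0],
    [6, 17.5, 13.5, -7.5, 0],
    [6, 22, 15.5, -9.5, 0],
    [6, 26.5, 17.5, -11.5, 0],
    [6, 31, 19, -13, 0]
  ]
}}

```text
time: 17.65
eef_pos: [0.337, 0.2867, 0.3879]
orientation: [0.704, -0.073, 0.071, -0.703]
ft_force: [0.3, -0.3, 0.9]
grip_width: 0.0604
```

```bash
python3 tilt.py .445 -.087 .18
```

```text
t 17.65 TCP [0.337  0.2867 0.3879] jaw deg 78.35 j [-2.12 -0.41  0.97  1.63  0.34  1.75  0.23] F [ 0.3 -0.3  0.9] w 0.0604
inc [ 18.17  20.82 -34.39]
tilt deg [-0.13 -0.08] abs 0.15191824282905544
```

Emit:
{"method": "step_arm", "body": {
  "increments": [
    [6, 4, 2, 0, 0],
    [6, 8, 4, -1, 0],
    [6, 12, 6, -3, 0],
    [6, 16, 8, -4.5, 0],
    [6, 18, 9.5, -5.5, 0]
  ]
}}

```text
time: 18.15
eef_pos: [0.4849, 0.1922, 0.2987]
orientation: [-0.702, 0.064, -0.077, 0.706]
ft_force: [-0.2, -0.3, 0.6]
grip_width: 0.0601
```

```bash
python3 tilt.py .445 -.087 .18
```

```text
t 18.15 TCP [0.4849 0.1922 0.2987] jaw deg 78.53 j [-2.17 -0.5   1.34  1.66  0.5   1.59  0.52] F [-0.2 -0.3  0.6] w 0.0601
inc [  1.44  11.69 -28.24]
tilt deg [1.04 0.22] abs 1.0648410216342543
```

The elbow has swivelled (j2 and j3 at their limits). Clockwise twisting earlier unwound that, so I twist first, which the key grasp needs anyway.

Emit:
{"method": "step_arm", "body": {
  "increments": [
    [6, 0, 0, 0, 8],
    [6, 0, 0, 0, 16],
    [6, 0, 0, 0, 24],
    [6, 0, 0, 0, 32],
    [6, 0, 0, 0, 40],
    [6, 0, 0, 0, 45]
  ]
}}

```text
time: 18.75
eef_pos: [0.4843, 0.1911, 0.2978]
orientation: [-0.618, 0.334, -0.341, 0.625]
ft_force: [0.3, -0.0, 0.0]
grip_width: 0.0594
```

```bash
python3 tilt.py .53 .0 .2
```

```text
t 18.75 TCP [0.4843 0.1911 0.2978] jaw deg 32.99 j [-2.17 -0.5   1.34  1.66  0.49  1.59 -0.27] F [ 0.3 -0.   0. ] w 0.0594
inc [18.49  9.76 -6.71]
tilt deg [0.79 0.27] abs 0.8315120349808665
```

Emit:
{"method": "step_arm", "body": {
  "increments": [
    [6, 3, 2, -1, 0],
    [6, 6, 4, -2, 0],
    [6, 9.5, 6, -3.5, 0],
    [6, 13, 8, -5, 0],
    [6, 16, 9, -6, 0],
    [6, 18.5, 9.8, -6.7, 0]
  ]
}}

```text
time: 19.35
eef_pos: [0.5032, -0.0018, 0.2099]
orientation: [-0.614, 0.325, -0.347, 0.63]
ft_force: [-0.3, -0.1, -0.4]
grip_width: 0.0597
```

```bash
python3 tilt.py .446 -.087 .16
```

```text
t 19.35 TCP [ 0.5032 -0.0018  0.2099] jaw deg 33.23 j [-1.71 -0.5   1.34  1.86  0.51  1.39  0.09] F [-0.3 -0.1 -0.4] w 0.0597
inc [ 3.91  4.73 -9.62]
tilt deg [2.21 0.26] abs 2.2248814431251915
```

Fitting a quick kinematic model from the logged joint/TCP pairs, so I can predict which motion swings the elbow back instead of guessing.

```bash
cat > kin.py <<'E'
import numpy as np
from scipy.spatial.transform import Rotation as R
def FK(q,p):
    h,a,b,c,e0,e1,e2,e3=p; M=np.eye(3); x=np.array([0,0,h]); sg=-1
    def mv(v):
        nonlocal x; x=x+M@np.array(v)
    def rz(t):
        nonlocal M; M=M@R.from_euler('z',t).as_matrix()
    def ry(t):
        nonlocal M; M=M@R.from_euler('y',t).as_matrix()
    rz(-q[0]); mv([e0,0,0]); ry(q[1]); mv([e1,0,a]); rz(-q[2]); ry(q[3]); mv([e2,0,b]); rz(-q[4]); ry(q[5]); mv([e3,0,c]); rz(-q[6])
    return x,M
D=[([-1.296,.333,-.065,1.461,.022,1.35,-.088],[.183,.597,.215],73),([-.8,.1,.24,1.74,-.03,1.3,.73],[.463,.2433,.2155],72.97),([-.78,.22,.24,1.88,-.06,1.05,.76],[.4675,.244,.0961],72.94),
([-.6,.11,.38,1.87,-.04,1.17,1.06],[.5011,.0804,.1573],72.93),([-1.6,-.5,1.21,2.11,.61,1.3,2.6],[.4353,-.0103,.1359],-174.43),([-1.17,-.16,.95,2.1,.28,1.14,.64],[.4361,-.0124,.1364],56.13),
([-1.36,-.01,.38,1.96,.1,1.27,-2.23],[.307,.316,.1696],-69.57),([-1.9,.11,1.03,1.93,-.02,1.27,-2.6],[.3179,.3194,.1519],-99.78),([-2.03,.1,.57,1.43,-.06,1.77,-.09],[.0691,.4829,.3807],78.68),
([-2.23,.1,.83,1.02,-.08,2.06,-.08],[.0668,.4742,.5763],78.31),([-2.12,-.41,.97,1.63,.34,1.75,.23],[.337,.2867,.3879],78.35),([-2.17,-.5,1.34,1.66,.5,1.59,.52],[.4849,.1922,.2987],78.53),([-1.71,-.5,1.34,1.86,.51,1.39,.09],[.5032,-.0018,.2099],33.23)]
E
cat > fit.py <<'E'
from kin import *
from scipy.optimize import least_squares
f=lambda p:np.concatenate([FK(q,p)[0]-x for q,x,_ in D])
s=least_squares(f,[.3,.4,.4,.2,0,0,0,0],loss='soft_l1',f_scale=.01)
print(np.round(s.x,4)); print(np.round(f(s.x).reshape(-1,3)*1000,0).tolist())
for q,x,j in D:
    M=FK(q,s.x)[1]; print(j,np.round(np.degrees([np.arctan2(M[1,0],M[0,0]),np.arctan2(M[1,1],M[0,1])]),0),np.round(M[:,2],3))
E
python3 fit.py
```

```text
[ 0.2842  0.4408  0.4939  0.368  -0.0222 -0.023   0.0089 -0.0401]
[[-48.0, 8.0, 8.0], [-26.0, 29.0, 3.0], [-28.0, 20.0, 1.0], [-17.0, 20.0, -1.0], [2.0, 4.0, -1.0], [-3.0, 3.0, -1.0], [-31.0, 6.0, -5.0], [4.0, -5.0, -3.0], [-20.0, -5.0, -7.0], [-2.0, -0.0, 1.0], [-2.0, 3.0, -1.0], [17.0, 0.0, 1.0], [13.0, -3.0, 4.0]]
73 [-107.  163.] [-0.    -0.002 -1.   ]
72.97 [-106.  164.] [ 0.001  0.007 -1.   ]
72.94 [-107.  163.] [-0.001 -0.001 -1.   ]
72.93 [-107.  163.] [ 0.001 -0.004 -1.   ]
-174.43 [  5. -85.] [ 0.034 -0.116 -0.993]
56.13 [-124.  147.] [ 0.038 -0.118 -0.992]
-69.57 [110.  20.] [ 0.033 -0.115 -0.993]
-99.78 [ 80. -10.] [-0.017 -0.136 -0.991]
78.68 [-101.  169.] [-0.021 -0.141 -0.99 ]
78.31 [-102.  168.] [ 0.002 -0.008 -1.   ]
78.35 [-102.  168.] [-0.003 -0.007 -1.   ]
78.53 [-102.  168.] [ 0.018 -0.001 -1.   ]
33.23 [-147.  123.] [ 0.04  -0.    -0.999]
```

```bash
cat > kin2.py <<'E'
from kin import *
from scipy.optimize import least_squares
def FK2(q,p):
    h=p[0]; M=np.eye(3); x=np.array([0,0,h]); k=1
    for ax,t in zip('zyzyzyz',np.array(q)*[-1,1,-1,1,-1,1,-1]):
        M=M@R.from_euler(ax,t).as_matrix(); x=x+M@np.array(p[k:k+3]); k+=3
    return x,M
def fit():
    p0=np.zeros(22); p0[0]=.28; p0[6]=.44; p0[12]=.49; p0[18]=.37
    # regularise small offsets
    f=lambda p:np.concatenate([np.concatenate([FK2(q,p)[0]-x for q,x,_ in D]),1e-2*(p-p0)])
    return least_squares(f,p0).x
if __name__=='__main__':
    p=fit(); np.save('p.npy',p); print(np.round(p,3)); print(np.round(np.array([FK2(q,p)[0]-x for q,x,_ in D])*1000,0).tolist())
E
python3 kin2.py
```

```text
[ 0.275 -0.    -0.012 -0.005  0.003 -0.012  0.443 -0.004 -0.013  0.003
 -0.    -0.013  0.491  0.001  0.002  0.001 -0.     0.002  0.368 -0.
  0.    -0.002]
[[1.0, -0.0, 1.0], [-0.0, 5.0, 3.0], [-1.0, -2.0, -2.0], [-0.0, -3.0, -2.0], [-1.0, -0.0, -1.0], [2.0, -0.0, 0.0], [-1.0, -1.0, -1.0], [1.0, 2.0, 2.0], [-2.0, 1.0, -1.0], [2.0, -0.0, 0.0], [-2.0, 1.0, -1.0], [-0.0, -2.0, -1.0], [0.0, -0.0, 2.0]]
```

```bash
cat > sim.py <<'E'
from kin2 import *
p=np.load('p.npy'); LO=np.array([-2.6,-.5,-1.47,.16,-1.27,.06,-2.6]); HI=np.array([2.6,2.12,1.34,2.42,4.41,2.06,2.6])
def tool(q):
    x,M=FK2(q,p); # tool z=-Mx, tool y=Mz, tool x = y×z
    z=-M[:,0]; y=M[:,2]; return x,np.stack([np.cross(y,z),y,z],1)
def jac(q):
    x0,M0=tool(q); J=np.zeros((6,7))
    for i in range(7):
        d=np.zeros(7); d[i]=1e-5; x,M=tool(q+d); J[:3,i]=(x-x0)/1e-5; J[3:,i]=R.from_matrix(M@M0.T).as_rotvec()/1e-5
    return J
def call(q,rows,lam=.03,n=6):
    """rows [tx,ty,tz,twist] cm,deg"""
    x0,M0=tool(q); xc,Mc=x0,M0
    for r in rows:
        xt=x0+M0@np.array(r[:3])/100; Mt=M0@R.from_euler('y',r[3],degrees=True).as_matrix()
        d=xt-xc; s=min(1,.05/max(np.linalg.norm(d),1e-9)); w=R.from_matrix(Mt@Mc.T).as_rotvec(); s2=min(1,.15/max(np.linalg.norm(w),1e-9)); xg=xc+d*s; Mg=R.from_rotvec(w*s2).as_matrix()@Mc
        for _ in range(n):
            x,M=tool(q); e=np.r_[xg-x,R.from_matrix(Mg@M.T).as_rotvec()]; J=jac(q)
            q=np.clip(q+J.T@np.linalg.solve(J@J.T+lam**2*np.eye(6),e),LO,HI)
        xc,Mc=tool(q)
    return q
def show(n,q):
    x,M=tool(q); print(n,np.round(q,2),np.round(x,3),'jaw',round(float(np.degrees(np.arctan2(M[1,2],M[0,2]))),1),'tilt',np.round(np.degrees(M[:2,1]),2))
E
python3 - <<'E'
from sim import *
show('A true end j [-2.17 -0.5 1.34 1.66 0.5 1.59 0.52] tilt 1.04', call(np.array([-2.12,-.41,.97,1.63,.34,1.75,.23]),[[4,2,0,0],[8,4,-1,0],[12,6,-3,0],[16,8,-4.5,0],[18,9.5,-5.5,0]]))
show('B true -1.71 -.5 1.34 1.86 .51 1.39 .09 tilt 2.2', call(np.array([-2.17,-.5,1.34,1.66,.49,1.59,-.27]),[[3,2,-1,0],[6,4,-2,0],[9.5,6,-3.5,0],[13,8,-5,0],[16,9,-6,0],[18.5,9.8,-6.7,0]]))
show('C true -2.12 -.41 .97 1.63 .34 1.75 .23', call(np.array([-2.23,.1,.83,1.02,-.08,2.06,-.08]),[[2,3,0,0],[5.5,6,-1.5,0],[9.5,8.5,-3.5,0],[13.5,11,-5.5,0],[17.5,13.5,-7.5,0],[22,15.5,-9.5,0],[26.5,17.5,-11.5,0],[31,19,-13,0]]))
q=np.array([-1.73,.09,.84,1.93,0,1.27,-.39]); show('D true -2.03 .1 .57 1.43 -.06 1.77 -.09',call(q,[[-1,-4,-1,-6],[-3,-8,-2,-12],[-6,-11.5,-4,-18],[-9.5,-14.5,-6.5,-24],[-13,-17.5,-9,-30],[-16.5,-20,-11.5,-36],[-20,-22.3,-14,-43],[-23.3,-24.3,-16,-50]]))
q=np.array([-.6,.11,.38,1.87,-.04,1.17,1.06]); q=call(q,[[-.06*i,0,-2.3*i,-8*i] for i in range(1,9)]); show('E',q); q=call(q,[[0,0,0,-8*i] for i in range(1,9)]);show('E2',q); q=call(q,[[0,0,0,-6],[0,0,0,-11],[0,0,0,-11]]);show('E3 true -1.6 -.5 1.21 2.11 .61 1.3 2.6',q)
E
```

```text
A true end j [-2.17 -0.5 1.34 1.66 0.5 1.59 0.52] tilt 1.04 [-2.27 -0.5   1.34  1.62  0.54  1.62  0.5 ] [0.482 0.228 0.317] jaw 81.9 tilt [ 3.04 -0.72]
B true -1.71 -.5 1.34 1.86 .51 1.39 .09 tilt 2.2 [-1.9  -0.5   1.34  1.79  0.53  1.44  0.01] [0.516 0.076 0.242] jaw 37.5 tilt [ 3.64 -0.55]
C true -2.12 -.41 .97 1.63 .34 1.75 .23 [-2.13 -0.42  0.97  1.62  0.35  1.76  0.22] [0.337 0.285 0.391] jaw 77.9 tilt [ 0.11 -0.44]
D true -2.03 .1 .57 1.43 -.06 1.77 -.09 [-2.03  0.09  0.57  1.44 -0.06  1.77 -0.09] [0.07  0.481 0.382] jaw 78.5 tilt [-1.29 -7.67]
E [-0.4  -0.04  0.51  2.    0.02  1.17  2.48] [ 0.441 -0.097  0.156] jaw 136.6 tilt [ 0.03 -0.22]
E2 [-0.54 -0.05  0.65  2.01  0.04  1.17  2.6 ] [ 0.441 -0.097  0.156] jaw 143.8 tilt [ 0.05 -0.26]
E3 true -1.6 -.5 1.21 2.11 .61 1.3 2.6 [-0.62 -0.06  0.72  2.01  0.05  1.17  2.6 ] [ 0.44  -0.096  0.156] jaw 144.1 tilt [ 0.06 -0.27]
```

The unclamped predictions match to 0.01 rad. Swapping in a bounded least-squares step for the clamped regime, then simulating recovery motions.

```bash
cat > patch.py <<'E'
s=open('sim.py').read()
s=s.replace("q=np.clip(q+J.T@np.linalg.solve(J@J.T+lam**2*np.eye(6),e),LO,HI)","q=np.clip(q+lsq_linear(np.vstack([J,lam*np.eye(7)]),np.r_[e,np.zeros(7)],(np.minimum(LO-q,-1e-6),np.maximum(HI-q,1e-6)),method='bvls').x,LO,HI)").replace("from kin2 import *","from kin2 import *\nfrom scipy.optimize import lsq_linear")
open('sim.py','w').write(s)
E
python3 patch.py
cat > val.py <<'E'
from sim import *
import sys
kw=dict(lam=float(sys.argv[1]),n=int(sys.argv[2]))
show('A true end j [-2.17 -0.5 1.34 1.66 0.5 1.59 0.52] tilt 1.04', call(np.array([-2.12,-.41,.97,1.63,.34,1.75,.23]),[[4,2,0,0],[8,4,-1,0],[12,6,-3,0],[16,8,-4.5,0],[18,9.5,-5.5,0]],**kw))
show('B true -1.71 -.5 1.34 1.86 .51 1.39 .09 tilt 2.2', call(np.array([-2.17,-.5,1.34,1.66,.49,1.59,-.27]),[[3,2,-1,0],[6,4,-2,0],[9.5,6,-3.5,0],[13,8,-5,0],[16,9,-6,0],[18.5,9.8,-6.7,0]],**kw))
q=np.array([-.6,.11,.38,1.87,-.04,1.17,1.06]); q=call(q,[[-.06*i,0,-2.3*i,-8*i] for i in range(1,9)],**kw); q=call(q,[[0,0,0,-8*i] for i in range(1,9)],**kw);q=call(q,[[0,0,0,-6],[0,0,0,-11],[0,0,0,-11]],**kw);show('E3 true -1.6 -.5 1.21 2.11 .61 1.3 2.6',q)
E
python3 val.py .03 2; python3 val.py .1 2; python3 val.py .01 5
cat > cand.py <<'E'
from sim import *
q0=np.array([-1.71,-.5,1.34,1.86,.51,1.39,.09])
def mvw(q,tgt,tw=0,n=8):
    x,M=tool(q); d=M.T@(np.array(tgt)-x)*100; return call(q,[list(d*i/n)+[tw*i/n] for i in range(1,n+1)],n=2)
for nm,seq in {'direct':[([.45,-.087,.16],0)],'down-out':[([.6,0,.15],0),([.6,-.1,.15],0),([.45,-.087,.16],0)],'cw':[([.5,0,.2],64),([.5,0,.2],64),([.5,0,.2],-64),([.5,0,.2],-64)],
 'out cw':[([.65,0,.15],0),([.65,0,.15],64),([.65,0,.15],64),([.45,-.087,.16],-64),([.45,-.087,.16],-64)],
 'out ccw':[([.65,0,.15],0),([.65,0,.15],-64),([.65,0,.15],-64),([.45,-.087,.16],64),([.45,-.087,.16],64)],
 'right':[([.5,-.3,.2],0),([.3,-.5,.2],0),([.5,-.3,.2],0),([.45,-.087,.16],0)]}.items():
    q=q0
    print(nm)
    for t,w in seq: q=mvw(q,t,w); show('   ',q)
E
python3 cand.py
```

```text
A true end j [-2.17 -0.5 1.34 1.66 0.5 1.59 0.52] tilt 1.04 [-2.17 -0.5   1.34  1.66  0.49  1.6   0.52] [0.48  0.188 0.297] jaw 78.0 tilt [ 0.22 -0.23]
B true -1.71 -.5 1.34 1.86 .51 1.39 .09 tilt 2.2 [-1.71 -0.5   1.34  1.86  0.5   1.4   0.09] [0.497 0.002 0.211] jaw 32.9 tilt [1.27 0.34]
E3 true -1.6 -.5 1.21 2.11 .61 1.3 2.6 [-1.85 -0.5   1.17  2.2   0.58  1.24  2.6 ] [0.381 0.121 0.105] jaw -156.2 tilt [ 2.25 -4.71]
A true end j [-2.17 -0.5 1.34 1.66 0.5 1.59 0.52] tilt 1.04 [-2.17 -0.5   1.34  1.66  0.49  1.6   0.52] [0.48  0.188 0.297] jaw 78.0 tilt [ 0.22 -0.23]
B true -1.71 -.5 1.34 1.86 .51 1.39 .09 tilt 2.2 [-1.71 -0.5   1.34  1.86  0.5   1.4   0.09] [0.497 0.002 0.211] jaw 32.9 tilt [1.27 0.34]
E3 true -1.6 -.5 1.21 2.11 .61 1.3 2.6 [-1.86 -0.5   1.18  2.19  0.58  1.24  2.6 ] [0.384 0.121 0.105] jaw -156.4 tilt [ 2.22 -4.75]
A true end j [-2.17 -0.5 1.34 1.66 0.5 1.59 0.52] tilt 1.04 [-2.17 -0.5   1.34  1.66  0.49  1.6   0.52] [0.48  0.188 0.297] jaw 78.0 tilt [ 0.22 -0.23]
B true -1.71 -.5 1.34 1.86 .51 1.39 .09 tilt 2.2 [-1.71 -0.5   1.34  1.86  0.5   1.4   0.09] [0.497 
[... 1687 characters left out ...]

    [-1.71 -0.5   1.34  1.88  0.54  1.33  2.31] [ 0.518 -0.     0.203] jaw 160.7 tilt [ 5.11 -0.02]
    [-1.19 -0.38  1.13  2.07  0.38  1.17  1.48] [ 0.45  -0.087  0.16 ] jaw 96.7 tilt [ 5.11 -0.02]
    [-0.95 -0.22  0.97  2.07  0.2   1.12  0.51] [ 0.45  -0.087  0.16 ] jaw 32.8 tilt [ 5.11 -0.02]
right
    [-1.2  -0.5   1.34  1.83  0.5   1.4   0.61] [ 0.446 -0.249  0.223] jaw 32.8 tilt [ 3.   -0.45]
    [-0.7  -0.5   1.34  1.83  0.48  1.39  1.12] [ 0.277 -0.43   0.224] jaw 32.8 tilt [ 3.42 -1.19]
    [-1.16 -0.5   1.34  1.84  0.51  1.37  0.65] [ 0.442 -0.275  0.222] jaw 32.8 tilt [ 4.14 -1.65]
    [-1.22 -0.37  1.14  2.06  0.4   1.19  0.34] [ 0.45  -0.087  0.16 ] jaw 32.8 tilt [ 4.14 -1.65]
```

The simulator now reproduces the real arm. I'll search briefly over safe, free-air sequences that end with tilt ≈ 0 and enough joint margin for the whole key job (pick, carry, insert, 92° turn).

```bash
nproc
cat > search.py <<'E'
from sim import *
import sim, time
from multiprocessing import Pool
pp=p.reshape(-1)
def rot(ax,t):
    c,s=np.cos(t),np.sin(t); return np.array([[c,-s,0],[s,c,0],[0,0,1]]) if ax=='z' else np.array([[c,0,s],[0,1,0],[-s,0,c]])
SG=np.array([-1,1,-1,1,-1,1,-1])
def fkj(q):
    M=np.eye(3); x=np.array([0,0,pp[0]]); k=1; A=[];O=[]
    for ax,t in zip('zyzyzyz',q*SG):
        A.append(M[:,2 if ax=='z' else 1].copy()); O.append(x.copy()); M=M@rot(ax,t); x=x+M@pp[k:k+3]; k+=3
    J=np.zeros((6,7))
    for i in range(7): w=A[i]*SG[i]; J[:3,i]=np.cross(w,x-O[i]); J[3:,i]=w
    z=-M[:,0]; y=M[:,2]; return x,np.stack([np.cross(y,z),y,z],1),J
sim.tool=lambda q:fkj(q)[:2]; sim.jac=lambda q:fkj(q)[2]
tool=sim.tool
def mvw(q,tgt,tw=0,n=None):
    x,M=tool(q); d=M.T@(np.array(tgt)-x)*100; n=n or int(max(2,np.ceil(np.linalg.norm(d)/4.5),np.ceil(abs(tw)/8))); return call(q,[list(d*i/n)+[tw*i/n] for i in range(1,n+1)],n=2),n
def jaw(q): M=tool(q)[1]; return np.degrees(np.arctan2(M[1,2],M[0,2]))
def tilt(q): return np.degrees(tool(q)[1][:2,1])
def margin(q): return min((q-LO).min(),(HI-q).min())
def work(q):
    tw=(jaw(q)-33+180)%360-180; ms=[]
    for t,w in(([.446,-.087,.17],tw),([.446,-.087,.052],0),([.446,-.087,.17],0),([.465,.243,.17],35),([.465,.243,.075],0),([.465,.243,.075],92)):
        q,_=mvw(q,t,w); ms.append(margin(q))
    return q,min(ms)
def one(seed):
    r=np.random.default_rng(seed); q=np.array([-1.71,-.5,1.34,1.86,.51,1.39,.09]); seq=[]; n=0
    for k in range(r.integers(2,6)):
        t=np.round([r.uniform(.25,.6),r.uniform(-.2,.4),r.uniform(.15,.65)],2); w=float(r.choice([-96,-64,-32,0,32,64,96])); 
        q,m=mvw(q,t,w); n+=m; seq.append((t.tolist(),w))
        x=tool(q)[0]
        if x[2]<.13 or np.hypot(x[0],x[1])<.28 or x[0]<.15: return 1e9,seq,n,q
    T=np.linalg.norm(tilt(q))
    if T>2.5: return 1e8+T,seq,n,q
    qw,m=work(q); Tw=np.linalg.norm(tilt(qw))
    return Tw+max(0,.15-m)*20+n*.005,seq,n,q
if __name__=='__main__':
    t0=time.time(); best=[]
    with Pool() as P:
        for i,res in enumerate(P.imap_unordered(one,range(1000000),chunksize=4)):
            best.append(res)
            if time.time()-t0>150: P.terminate(); break
    best.sort(key=lambda b:b[0]); print(i)
    for b in best[:4]:
        qw,m=work(b[3]); print(round(b[0],2),b[1],b[2],np.round(b[3],2),'T',tilt(b[3]),'work end',np.round(qw,2),'Tw',tilt(qw),'margin',m)
E
OMP_NUM_THREADS=1 python3 search.py
```

```text
4
2472
0.55 [([0.28, 0.15, 0.35], 64.0), ([0.25, 0.02, 0.28], -96.0), ([0.4, -0.17, 0.38], 0.0)] 26 [ 0.37 -0.13 -0.07  1.63 -0.    1.64  1.43] T [ 0.18081979 -0.37903539] work end [-0.32  0.26 -0.29  1.87  0.1   1.02 -2.29] Tw [ 0.18249469 -0.37816049] margin 0.30797780701082367
0.75 [([0.59, 0.25, 0.48], 96.0), ([0.48, 0.27, 0.53], 96.0), ([0.38, 0.16, 0.19], -96.0), ([0.25, 0.31, 0.33], 32.0), ([0.6, 0.19, 0.22], -32.0)] 51 [-1.04  0.46  0.91  1.48 -0.36  1.39 -1.03] T [-0.43961255 -0.23695899] work end [-1.38  0.36  0.95  1.92 -0.34  1.04 -1.91] Tw [-0.43390115 -0.23788559] margin 0.3078757815759343
0.94 [([0.25, -0.02, 0.27], -32.0), ([0.55, -0.1, 0.39], 0.0), ([0.34, -0.11, 0.34], -64.0), ([0.48, 0.21, 0.18], 96.0), ([0.45, 0.18, 0.22], -32.0)] 37 [-0.12  0.03 -0.36  1.81  0.01  1.29  0.64] T [0.63737186 0.40858732] work end [-0.41  0.24 -0.19  1.89  0.05  1.   -2.26] Tw [0.63871844 0.40880254] margin 0.33734166562787404
1.4 [([0.41, -0.2, 0.38], 64.0), ([0.54, 0.08, 0.58], 96.0), ([0.36, 0.14, 0.62], 64.0), ([0.31, 0.16, 0.19], -32.0), ([0.31, 0.24, 0.29], -32.0)] 47 [-0.28 -0.21 -0.31  1.87 -0.07  1.45 -2.6 ] T [0.57746768 1.01735519] work end [-0.75  0.23  0.21  1.92 -0.07  0.99 -2.15] Tw [0.57910669 1.01613257] margin 0.3186739997230159
```

```bash
cat > nxt.py <<'E'
from search import *
from bench import monitor
import sys,json
q=np.array(monitor.get_obs()['joint_pos'])
show('now',q); x,M=tool(q)
for a in sys.argv[1:]:
    t=json.loads(a); x,M=tool(q); d=M.T@(np.array(t[:3])-x)*100; q,n=mvw(q,t[:3],t[3]); print('inc',np.round(d,2),'twist',t[3],'rows',n); show('->',q)
E
python3 nxt.py '[0.28,0.15,0.35,64]' '[0.25,0.02,0.28,-96]' '[0.4,-0.17,0.38,0]'
```

```text
now [-1.71 -0.5   1.34  1.86  0.51  1.39  0.09] [0.502 0.003 0.21 ] jaw 33.2 tilt [2.21 0.26]
inc [-24.26 -14.77 -10.01] twist 64 rows 8
-> [-1.1  -0.5   0.27  1.93  0.16  1.66 -1.38] [0.28 0.15 0.35] jaw -30.8 tilt [2.21 0.26]
inc [12.87  6.82  3.86] twist -96 rows 12
-> [ 0.26 -0.5  -0.35  2.11 -0.16  1.5   1.1 ] [0.279 0.028 0.265] jaw 65.2 tilt [ 0.15 -0.08]
inc [ 19.32 -11.4  -12.9 ] twist 0 rows 6
-> [ 0.37 -0.13 -0.07  1.63 -0.01  1.64  1.44] [ 0.4  -0.17  0.38] jaw 65.2 tilt [ 0.15 -0.08]
```

Emit:
{"method": "step_arm", "body": {
  "increments": [
    [6, -3, -1.9, -1.3, 8],
    [6, -6.1, -3.7, -2.5, 16],
    [6, -9.1, -5.5, -3.8, 24],
    [6, -12.1, -7.4, -5, 32],
    [6, -15.2, -9.2, -6.3, 40],
    [6, -18.2, -11.1, -7.5, 48],
    [6, -21.2, -12.9, -8.8, 56],
    [6, -24.3, -14.8, -10, 64]
  ]
}}

```text
time: 20.15
eef_pos: [0.2796, 0.1484, 0.3511]
orientation: [0.335, -0.61, 0.621, -0.361]
ft_force: [0.6, 0.3, 0.9]
grip_width: 0.0603
```

```bash
python3 nxt.py '[0.25,0.02,0.28,-96]' '[0.4,-0.17,0.38,0]'
```

```text
now [-1.03 -0.48  0.24  1.92  0.13  1.66 -1.35] [0.282 0.151 0.352] jaw -31.1 tilt [2.23 0.22]
inc [13.03  6.98  3.74] twist -96 rows 12
-> [ 0.26 -0.5  -0.35  2.11 -0.16  1.5   1.09] [0.279 0.028 0.265] jaw 65.0 tilt [ 0.16 -0.12]
inc [ 19.38 -11.4  -12.83] twist 0 rows 6
-> [ 0.37 -0.13 -0.07  1.63 -0.01  1.64  1.44] [ 0.4  -0.17  0.38] jaw 65.0 tilt [ 0.16 -0.12]
```

Emit:
{"method": "step_arm", "body": {
  "increments": [
    [6, 1.1, 0.6, 0.3, -8],
    [6, 2.2, 1.2, 0.6, -16],
    [6, 3.3, 1.7, 0.9, -24],
    [6, 4.3, 2.3, 1.2, -32],
    [6, 5.4, 2.9, 1.6, -40],
    [6, 6.5, 3.5, 1.9, -48]
  ]
}}

```text
time: 20.75
eef_pos: [0.2724, 0.0872, 0.3166]
orientation: [-0.539, 0.439, -0.456, 0.556]
ft_force: [-0.2, -0.4, -0.3]
grip_width: 0.0598
```

```bash
python3 nxt.py '[0.25,0.02,0.28,-48]' '[0.4,-0.17,0.38,0]'
```

```text
now [-0.23 -0.5  -0.16  2.02 -0.07  1.58 -0.17] [0.276 0.087 0.318] jaw 11.4 tilt [1.95 0.15]
inc [ 6.02  3.67 -3.95] twist -48 rows 6
-> [ 0.24 -0.5  -0.34  2.11 -0.16  1.51  0.99] [0.279 0.027 0.268] jaw 59.4 tilt [ 0.23 -0.06]
inc [ 20.46 -11.09 -10.79] twist 0 rows 6
-> [ 0.36 -0.13 -0.06  1.63 -0.01  1.64  1.34] [ 0.4  -0.17  0.38] jaw 59.4 tilt [ 0.23 -0.06]
```

Emit:
{"method": "step_arm", "body": {
  "increments": [
    [6, 1, 0.6, -0.7, -8],
    [6, 2, 1.2, -1.3, -16],
    [6, 3, 1.8, -2, -24],
    [6, 4, 2.4, -2.6, -32],
    [6, 5, 3.1, -3.3, -40],
    [6, 6, 3.7, -4, -48]
  ]
}}

```text
time: 21.35
eef_pos: [0.2627, 0.0292, 0.2518]
orientation: [0.692, -0.198, 0.177, -0.671]
ft_force: [0.4, -0.3, 0.0]
grip_width: 0.0605
```

```bash
python3 tilt.py .4 -.1 .3; python3 nxt.py '[0.43,-0.1,0.3,0]' '[0.446,-0.087,0.17,24]'
```

```text
t 21.35 TCP [0.2627 0.0292 0.2518] jaw deg 59.19 j [ 0.26 -0.5  -0.37  2.14 -0.16  1.51  0.98] F [ 0.4 -0.3  0. ] w 0.0605
inc [18.31 -5.05 -4.24]
tilt deg [-2.08 -1.16] abs 2.376781574835454
now [ 0.26 -0.5  -0.37  2.14 -0.16  1.51  0.98] [0.264 0.027 0.253] jaw 59.2 tilt [-2.08 -1.16]
inc [20.64 -5.04 -2.56] twist 0 rows 5
-> [ 0.35 -0.07 -0.23  1.74  0.01  1.51  1.15] [ 0.43 -0.1   0.3 ] jaw 59.2 tilt [-2.08 -1.16]
inc [ 0.98 12.9   2.4 ] twist 24 rows 3
-> [ 0.33  0.03 -0.26  1.91  0.03  1.23  0.67] [ 0.446 -0.087  0.17 ] jaw 35.2 tilt [-2.08 -1.16]
```

The elbow is back in the middle, but the tilt overshot to (−2.1°, −1.2°). The earlier upward push at azimuth ~29° fixes that. Simulating it first.

```bash
python3 nxt.py '[0.42,0.235,0.42,0]' '[0.42,0.235,0.56,0]' '[0.42,0.235,0.58,0]' '[0.42,0.235,0.60,0]' '[0.42,0.235,0.62,0]'
```

```text
now [ 0.26 -0.5  -0.37  2.14 -0.16  1.51  0.98] [0.264 0.027 0.253] jaw 59.2 tilt [-2.08 -1.16]
inc [  2.35 -17.67  25.25] twist 0 rows 7
-> [ 0.13  0.07 -0.77  1.37  0.05  1.76  0.39] [0.42  0.235 0.42 ] jaw 59.2 tilt [-2.07 -1.15]
inc [ -0.29 -13.99  -0.5 ] twist 0 rows 4
-> [-0.04  0.16 -0.7   0.99  0.11  2.06  0.34] [0.419 0.234 0.555] jaw 59.2 tilt [-1.96 -1.06]
inc [ 0.01 -2.51  0.02] twist 0 rows 2
-> [-0.33  0.12 -0.33  0.99  0.04  2.06  0.39] [0.418 0.234 0.563] jaw 59.2 tilt [-1.57 -0.75]
inc [ 0.07 -3.73  0.15] twist 0 rows 2
-> [-0.6   0.1  -0.01  1.   -0.    2.06  0.43] [0.417 0.233 0.571] jaw 59.2 tilt [-0.95 -0.29]
inc [ 0.11 -4.93  0.21] twist 0 rows 2
-> [-0.82  0.09  0.25  1.   -0.03  2.06  0.45] [0.417 0.234 0.58 ] jaw 59.2 tilt [-0.09  0.3 ]
```

Emit:
{"method": "step_arm", "body": {
  "increments": [
    [6, 0.3, -2.5, 3.6, 0],
    [6, 0.7, -5, 7.2, 0],
    [6, 1, -7.6, 10.8, 0],
    [6, 1.3, -10.1, 14.4, 0],
    [6, 1.7, -12.6, 18, 0],
    [6, 2, -15.1, 21.6, 0],
    [6, 2.3, -17.7, 25.2, 0],
    [6, 2.3, -17.7, 25.2, 0]
  ]
}}

```text
time: 22.15
eef_pos: [0.421, 0.2404, 0.4207]
orientation: [0.69, -0.2, 0.177, -0.673]
ft_force: [-0.6, -0.4, -1.2]
grip_width: 0.06
```

Emit:
{"method": "step_arm", "body": {
  "increments": [
    [6, 0, -3.5, -0.1, 0],
    [6, 0, -7, -0.2, 0],
    [6, 0, -10.5, -0.3, 0],
    [6, 0, -14.5, -0.5, 0]
  ]
}}

```text
time: 22.55
eef_pos: [0.4218, 0.2381, 0.5342]
orientation: [0.692, -0.199, 0.178, -0.671]
ft_force: [0.9, 0.3, -0.9]
grip_width: 0.0601
```

```bash
python3 nxt.py  '[0.42,0.235,0.58,0]' '[0.42,0.235,0.60,0]' '[0.42,0.235,0.62,0]'
```

```text
now [-0.09  0.14 -0.62  1.05  0.08  2.02  0.36] [0.422 0.236 0.536] jaw 59.1 tilt [-2.11 -1.18]
inc [-0.25 -4.43 -0.37] twist 0 rows 2
-> [-0.33  0.12 -0.33  1.    0.04  2.06  0.39] [0.417 0.234 0.562] jaw 59.1 tilt [-1.7  -0.86]
inc [ 0.08 -3.85  0.15] twist 0 rows 2
-> [-0.61  0.1   0.    1.   -0.01  2.06  0.42] [0.417 0.233 0.57 ] jaw 59.1 tilt [-1.05 -0.38]
inc [ 0.11 -5.03  0.21] twist 0 rows 2
-> [-0.83  0.09  0.27  1.   -0.03  2.06  0.45] [0.417 0.233 0.579] jaw 59.1 tilt [-0.17  0.22]
```

Emit:
{"method": "step_arm", "body": {
  "increments": [
    [6, 0, -2.2, -0.2, 0],
    [6, 0, -4.4, -0.3, 0],
    [6, 0, -6.5, -0.3, 0],
    [6, 0, -6.5, -0.3, 0]
  ]
}}

```text
time: 22.95
eef_pos: [0.4251, 0.2374, 0.5544]
orientation: [0.695, -0.198, 0.181, -0.667]
ft_force: [0.3, 0.3, -0.2]
grip_width: 0.0604
```

```bash
python3 nxt.py  '[0.42,0.235,0.60,0]' '[0.42,0.235,0.62,0]'
```

```text
now [-0.72  0.13  0.14  1.01 -0.01  2.06  0.44] [0.426 0.237 0.556] jaw 58.9 tilt [-1.95 -1.78]
inc [-0.45 -4.35 -0.69] twist 0 rows 2
-> [-0.93  0.1   0.37  1.02 -0.03  2.06  0.46] [0.418 0.233 0.566] jaw 58.9 tilt [-1.22 -1.3 ]
inc [ 0.08 -5.42  0.09] twist 0 rows 2
-> [-1.1   0.09  0.57  1.01 -0.05  2.06  0.47] [0.418 0.233 0.575] jaw 58.9 tilt [-0.25 -0.68]
```

Emit:
{"method": "step_arm", "body": {
  "increments": [
    [6, 0, -3, 0, 0],
    [6, 0, -5, 0, 0],
    [6, 0, -5, 0, 0]
  ]
}}

```text
time: 23.25
eef_pos: [0.4258, 0.238, 0.5689]
orientation: [0.688, -0.191, 0.188, -0.675]
ft_force: [-0.6, 0.2, 0.4]
grip_width: 0.06
```

```bash
python3 nxt.py '[0.42,0.235,0.62,0]'  '[0.40,0.3,0.62,0]'
```

```text
now [-1.19  0.12  0.7   1.   -0.08  2.06  0.5 ] [0.426 0.239 0.571] jaw 58.9 tilt [-0.46 -0.99]
inc [-0.29 -4.9  -0.77] twist 0 rows 2
-> [-1.28  0.09  0.78  1.01 -0.06  2.06  0.49] [0.418 0.233 0.581] jaw 58.9 tilt [ 0.4  -0.47]
inc [-4.95 -4.01  4.75] twist 0 rows 2
-> [-1.36  0.14  0.77  0.96 -0.1   2.06  0.39] [0.397 0.297 0.585] jaw 58.9 tilt [1.11 0.06]
```

```bash
cat > chk.py <<'E'
from search import *
from bench import monitor
q0=np.array(monitor.get_obs()['joint_pos'])
def run(nm,seq):
    q=q0; n=0
    for t,w in seq: q,m=mvw(q,t,w); n+=m; show(nm,q)
    tw=(jaw(q)-33+180)%360-180; print('twist',tw)
    for t,w in(([.446,-.087,.17],tw),([.446,-.087,.052],0),([.446,-.087,.17],0),([.465,.243,.17],35),([.465,.243,.075],0),([.465,.243,.075],92)):
        q,m=mvw(q,t,w); show('  w',q)
run('a',[])
run('b',[([.5,.1,.3],0)])
run('c',[([.42,.3,.59],0),([.5,.1,.3],0)])
run('d',[([.35,.2,.35],0),([.5,.1,.3],0)])
E
python3 chk.py
```

```text
twist 25.89655247020667
  w [-1.02 -0.12  1.07  1.99  0.13  1.22  0.57] [ 0.446 -0.087  0.17 ] jaw 33.0 tilt [-0.44 -1.  ]
  w [-0.93  0.23  1.12  2.12 -0.23  0.94  0.89] [ 0.446 -0.087  0.052] jaw 33.0 tilt [-0.44 -1.  ]
  w [-1.14 -0.17  1.17  1.99  0.18  1.23  0.53] [ 0.446 -0.087  0.17 ] jaw 33.0 tilt [-0.44 -1.  ]
  w [-1.34  0.19  0.86  1.81 -0.14  1.22 -0.47] [0.465 0.243 0.17 ] jaw -2.0 tilt [-0.44 -1.  ]
  w [-1.28  0.32  0.82  1.91 -0.26  1.03 -0.38] [0.465 0.243 0.075] jaw -2.0 tilt [-0.44 -1.  ]
  w [-1.52  0.49  1.17  1.92 -0.49  1.09 -1.79] [0.465 0.243 0.075] jaw -94.0 tilt [-0.44 -1.  ]
b [-1.07  0.03  0.81  1.65 -0.01  1.48  0.76] [0.5 0.1 0.3] jaw 58.9 tilt [-0.46 -0.99]
twist 25.89673728230531
  w [-0.9  -0.09  0.96  1.99  0.1   1.21  0.6 ] [ 0.446 -0.087  0.17 ] jaw 33.0 tilt [-0.45 -0.99]
  w [-0.84  0.19  1.01  2.11 -0.18  0.94  0.84] [ 0.446 -0.087  0.052] jaw 33.0 tilt [-0.45 -0.99]
  w [-0.97 -0.11  1.03  1.99  0.12  1.22  0.59] [ 0.446 -0.087  0.17 ] jaw 33.0 tilt [-0.45 -0.99]
  w [-1.22  0.17  0.72  1.81 -0.11  1.22 -0.5 ] [0.465 0.243 0.17 ] jaw -2.0 tilt
[... 1089 characters left out ...]
]
d [-1.18  0.03  0.92  1.65 -0.01  1.48  0.77] [0.5 0.1 0.3] jaw 58.9 tilt [-0.45 -0.99]
twist 25.896734455667684
  w [-1.01 -0.12  1.06  1.99  0.13  1.22  0.58] [ 0.446 -0.087  0.17 ] jaw 33.0 tilt [-0.45 -0.99]
  w [-0.93  0.23  1.12  2.12 -0.23  0.94  0.89] [ 0.446 -0.087  0.052] jaw 33.0 tilt [-0.44 -0.99]
  w [-1.13 -0.16  1.16  1.99  0.18  1.23  0.54] [ 0.446 -0.087  0.17 ] jaw 33.0 tilt [-0.45 -0.99]
  w [-1.34  0.19  0.86  1.81 -0.14  1.22 -0.47] [0.465 0.243 0.17 ] jaw -2.0 tilt [-0.45 -0.99]
  w [-1.27  0.32  0.82  1.91 -0.26  1.03 -0.38] [0.465 0.243 0.075] jaw -2.0 tilt [-0.44 -0.99]
  w [-1.52  0.48  1.17  1.92 -0.49  1.09 -1.79] [0.465 0.243 0.075] jaw -94.0 tilt [-0.44 -0.99]
```

The full job is within limits from here. One more small push towards +y/up to trim the last 1° of tilt.

```bash
python3 nxt.py '[0.36,0.3,0.6,0]'; python3 nxt.py '[0.33,0.33,0.6,0]' '[0.33,0.33,0.62,0]'
```

```text
now [-1.19  0.12  0.7   1.   -0.08  2.06  0.5 ] [0.426 0.239 0.571] jaw 58.9 tilt [-0.46 -0.99]
inc [-8.78 -2.97  1.73] twist 0 rows 3
-> [-1.41  0.06  0.69  1.04 -0.04  2.06  0.28] [0.36  0.3   0.577] jaw 58.9 tilt [-0.03 -0.59]
now [-1.19  0.12  0.7   1.   -0.08  2.06  0.5 ] [0.426 0.239 0.571] jaw 58.9 tilt [-0.46 -0.99]
inc [-12.9   -3.     2.75] twist 0 rows 4
-> [-1.49  0.06  0.66  1.05 -0.03  2.06  0.19] [0.33  0.33  0.577] jaw 58.9 tilt [-0.07 -0.55]
inc [ 0.01 -4.32  0.  ] twist 0 rows 2
-> [-1.56  0.05  0.73  1.04 -0.03  2.06  0.19] [0.33  0.33  0.584] jaw 58.9 tilt [0.53 0.13]
```

Emit:
{"method": "step_arm", "body": {
  "increments": [
    [6, -4, -1, 0.9, 0],
    [6, -8.5, -2, 1.8, 0],
    [6, -13, -3, 2.7, 0],
    [6, -13, -3, 2.7, 0]
  ]
}}

```text
time: 23.65
eef_pos: [0.3325, 0.3263, 0.579]
orientation: [0.681, -0.187, 0.191, -0.681]
ft_force: [-0.3, 0.4, -0.0]
grip_width: 0.06
```

```bash
python3 nxt.py '[0.48,0.15,0.3,0]' '[0.446,-0.087,0.16,26]'
```

```text
now [-1.81  0.06  1.03  1.05 -0.05  2.06  0.22] [0.332 0.329 0.581] jaw 59.0 tilt [ 0.36 -0.12]
inc [21.72 28.2  -7.71] twist 0 rows 9
-> [-1.83 -0.18  1.33  1.69  0.18  1.49  0.51] [0.48 0.15 0.3 ] jaw 59.0 tilt [ 0.39 -0.12]
inc [  9.23  14.04 -22.05] twist 26 rows 7
-> [-1.37 -0.41  1.28  2.01  0.41  1.27  0.34] [ 0.446 -0.087  0.16 ] jaw 33.0 tilt [ 0.39 -0.12]
```

Tilt is 0.4°, but the elbow swivelled again. Searching for a limit-free path (tilt preserved) that unwinds the elbow on the way to the key.

```bash
cat > s2.py <<'E'
from search import *
from bench import monitor
import time
q00=np.array([-1.81,.06,1.03,1.05,-.05,2.055,.22])
def one2(seed):
    r=np.random.default_rng(seed); q=q00; seq=[]; n=0; mm=9
    for k in range(r.integers(1,4)):
        t=np.round([r.uniform(.25,.6),r.uniform(-.2,.4),r.uniform(.18,.5)],2); w=float(r.choice([-96,-64,-32,0,32,64,96]))
        q,m=mvw(q,t,w); n+=m; seq.append((t.tolist(),w)); x=tool(q)[0]; mm=min(mm,margin(q))
        if mm<.08 or np.hypot(x[0],x[1])<.3: return -1,seq,n,q
    if np.linalg.norm(tilt(q))>.6: return -1,seq,n,q
    qw,m=work(q); return min(m,mm)-.004*n-.0*abs(q[2]),seq,n,q
if __name__=='__main__':
    q00=np.array(monitor.get_obs()['joint_pos']); t0=time.time(); best=[]
    with Pool() as P:
        for i,res in enumerate(P.imap_unordered(one2,range(10**6),chunksize=4)):
            best.append(res)
            if time.time()-t0>80: P.terminate(); break
    best.sort(key=lambda b:-b[0]); print(i)
    for b in best[:4]:
        qw,m=work(b[3]); print(round(b[0],2),b[1],b[2],np.round(b[3],2),'work',np.round(qw,2),tilt(qw),m)
E
OMP_NUM_THREADS=1 python3 s2.py
```

```text
3140
0.18 [([0.59, 0.23, 0.38], 0.0), ([0.45, 0.28, 0.46], -96.0)] 20 [-1.33  0.11  0.79  1.26 -0.07  1.8   2.14] work [-1.46  0.39  1.06  1.94 -0.39  1.03 -1.87] [ 0.3739392  -0.12010175] 0.25626360686505323
0.14 [([0.53, 0.28, 0.36], -32.0), ([0.34, 0.33, 0.19], -96.0)] 19 [-1.61 -0.03  0.74  1.92  0.03  1.24  2.39] work [-1.45  0.39  1.05  1.94 -0.39  1.03 -1.87] [ 0.37220931 -0.11909285] 0.2621495662428668
0.14 [([0.59, 0.34, 0.36], 32.0), ([0.58, 0.22, 0.38], -32.0), ([0.56, 0.04, 0.21], -64.0)] 20 [-0.9   0.24  0.88  1.69 -0.19  1.3   2.16] work [-1.49  0.42  1.1   1.94 -0.43  1.04 -1.84] [ 0.37087203 -0.11780511] 0.21703150188031106
0.13 [([0.58, 0.15, 0.47], -32.0), ([0.43, 0.19, 0.25], -64.0)] 16 [-1.43 -0.12  0.86  1.84  0.1   1.38  2.12] work [-1.45  0.38  1.04  1.94 -0.38  1.03 -1.88] [ 0.37235465 -0.11916567] 0.2730078257424673
```

```bash
python3 nxt.py '[0.58,0.15,0.47,-32]' '[0.43,0.19,0.25,-64]' '[0.446,-0.087,0.17,122]'
```

```text
now [-1.81  0.06  1.03  1.05 -0.05  2.06  0.22] [0.332 0.329 0.581] jaw 59.0 tilt [ 0.36 -0.12]
inc [30.41 11.27 -2.53] twist -32 rows 8
-> [-1.    0.4   1.06  1.05 -0.36  1.87  1.51] [0.58 0.15 0.47] jaw 91.0 tilt [ 0.36 -0.12]
inc [-15.06  21.89   4.31] twist -64 rows 8
-> [-1.43 -0.12  0.86  1.84  0.1   1.38  2.12] [0.43 0.19 0.25] jaw 155.0 tilt [ 0.37 -0.12]
inc [-24.43   8.07 -13.11] twist 122 rows 16
-> [-0.93 -0.12  0.99  2.    0.11  1.2   0.6 ] [ 0.446 -0.087  0.17 ] jaw 33.0 tilt [ 0.37 -0.12]
```

Emit:
{"method": "step_arm", "body": {
  "increments": [
    [6, 3.8, 1.4, -0.3, -4],
    [6, 7.6, 2.8, -0.6, -8],
    [6, 11.4, 4.2, -0.9, -12],
    [6, 15.2, 5.6, -1.3, -16],
    [6, 19, 7, -1.6, -20],
    [6, 22.8, 8.4, -1.9, -24],
    [6, 26.6, 9.9, -2.2, -28],
    [6, 30.4, 11.3, -2.5, -32]
  ]
}}

```text
time: 24.45
eef_pos: [0.5831, 0.1452, 0.4677]
orientation: [0.708, 0.009, -0.004, -0.707]
ft_force: [-0.8, 1.0, 0.6]
grip_width: 0.06
```

Emit:
{"method": "step_arm", "body": {
  "increments": [
    [6, -1.9, 2.7, 0.5, -8],
    [6, -3.8, 5.5, 1.1, -16],
    [6, -5.6, 8.2, 1.6, -24],
    [6, -7.5, 10.9, 2.2, -32],
    [6, -9.4, 13.7, 2.7, -40],
    [6, -11.3, 16.4, 3.2, -48],
    [6, -13.2, 19.2, 3.8, -56],
    [6, -15, 21.9, 4.3, -64]
  ]
}}

```text
time: 25.25
eef_pos: [0.4316, 0.1868, 0.247]
orientation: [0.597, 0.383, -0.38, -0.594]
ft_force: [-0.5, -0.6, 0.3]
grip_width: 0.0598
```

```bash
python3 nxt.py '[0.446,-0.087,0.17,122]'
```

```text
now [-1.43 -0.12  0.87  1.84  0.1   1.37  2.13] [0.432 0.189 0.247] jaw 155.3 tilt [ 0.39 -0.07]
inc [-24.45   7.77 -12.78] twist 122 rows 16
-> [-0.93 -0.12  0.99  2.    0.11  1.2   0.6 ] [ 0.446 -0.087  0.17 ] jaw 33.3 tilt [ 0.39 -0.07]
```

Emit:
{"method": "step_arm", "body": {
  "increments": [
    [6, -1.5, 0.5, -0.8, 8],
    [6, -3, 1, -1.6, 16],
    [6, -4.5, 1.5, -2.4, 23],
    [6, -6.1, 2, -3.2, 31],
    [6, -7.6, 2.4, -4, 38],
    [6, -9.1, 2.9, -4.8, 46],
    [6, -10.6, 3.4, -5.6, 53],
    [6, -12.2, 3.9, -6.4, 61]
  ]
}}

```text
time: 26.05
eef_pos: [0.439, 0.0482, 0.2093]
orientation: [0.707, 0.025, -0.02, -0.706]
ft_force: [0.1, 0.7, 0.8]
grip_width: 0.0601
```

```bash
python3 nxt.py '[0.446,-0.087,0.17,61]'
```

```text
now [-1.17 -0.21  0.87  1.97  0.17  1.31  1.28] [0.439 0.05  0.209] jaw 93.6 tilt [ 0.41 -0.07]
inc [ -0.23   3.95 -13.76] twist 61 rows 8
-> [-0.93 -0.12  0.99  2.    0.11  1.2   0.59] [ 0.446 -0.087  0.17 ] jaw 32.6 tilt [ 0.41 -0.07]
```

Emit:
{"method": "step_arm", "body": {
  "increments": [
    [6, 0, 0.5, -1.7, 8],
    [6, 0, 1, -3.4, 16],
    [6, 0, 1.5, -5.1, 23],
    [6, -0.1, 2, -6.9, 31],
    [6, -0.1, 2.5, -8.6, 38],
    [6, -0.2, 3, -10.3, 46],
    [6, -0.2, 3.5, -12, 53],
    [6, -0.2, 4, -13.7, 61]
  ]
}}

```text
time: 26.85
eef_pos: [0.4465, -0.0885, 0.1697]
orientation: [-0.619, 0.337, -0.342, 0.621]
ft_force: [0.0, 0.1, 0.1]
grip_width: 0.0601
```

```bash
python3 key.py; python3 tilt.py .446 -.087 .054
```

```text
blue 535 px 318.38878504672897 227.69719626168225
top 424 [434.9 -95. ] [37.  26.3] 32.8 z 0.07585338110056111
holder 4436 [448.  -87.7] [60.3 60.4] 33.5
t 26.9 TCP [ 0.4461 -0.0912  0.1691] jaw deg 31.91 j [-0.93 -0.11  0.99  2.    0.1   1.2   0.59] F [-1.4 -1.4 -0.3] w 0.0599
inc [-0.41 11.71 -0.03]
t 26.9 TCP [ 0.4461 -0.0912  0.1691] jaw deg 31.91 j [-0.93 -0.11  0.99  2.    0.1   1.2   0.59] F [-1.4 -1.4 -0.3] w 0.0599
inc [-0.42 11.51  0.15]
tilt deg [ 0.4 -0.1] abs 0.41330420866219186
```

View pics/w6.png

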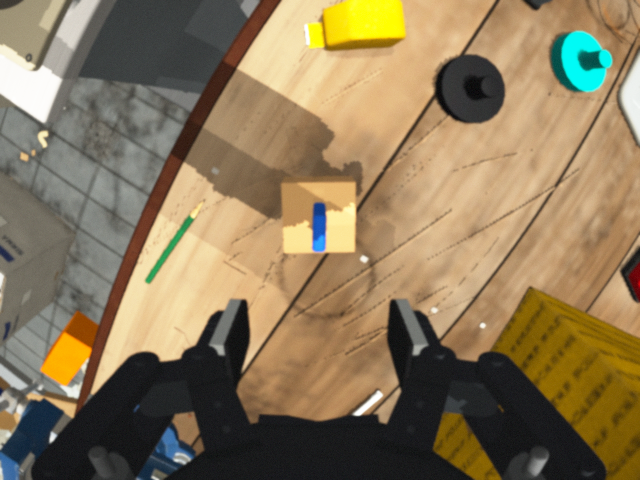

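The key is upright at (319,227), centred between the fingers, and the cap still stands upright at (470,88). Twist matches the bow, so descending and gripping.

Emit:
{"method": "step_arm", "body": {
  "increments": [
    [6, -0.2, 3.5, 0.1, 0],
    [6, -0.2, 7, 0.1, 0],
    [6, -0.2, 9.5, 0.1, 0],
    [6, -0.2, 11, 0.1, 0],
    [6, -0.2, 11.5, 0.1, 0],
    [3, -0.2, 11.5, 0.1, 0],
    [0, -0.2, 11.5, 0.1, 0],
    [0, -0.2, 11.5, 0.1, 0]
  ]
}}

```text
time: 27.7
eef_pos: [0.4486, -0.0856, 0.0563]
orientation: [-0.62, 0.335, -0.341, 0.622]
ft_force: [0.6, 0.1, -0.2]
grip_width: 0.0167
```

Emit:
{"method": "step_arm", "body": {
  "increments": [
    [0, 0, 0, 0, 0],
    [0, 0, 0, 0, 0],
    [0, 0, 0, 0, 0],
    [0, 0, 0, 0, 0]
  ]
}}

```text
time: 28.1
eef_pos: [0.4488, -0.0855, 0.0562]
orientation: [-0.62, 0.335, -0.341, 0.622]
ft_force: [-0.4, 0.4, 7.0]
grip_width: 0.0076
```

Emit:
{"method": "step_arm", "body": {
  "increments": [
    [0, 0, -1.5, 0, 0],
    [0, 0, -3, 0, 0],
    [0, 0, -5, 0, 0],
    [0, 0, -8, 0, 0],
    [0, 0, -11.5, 0, 0],
    [0, 0, -11.5, 0, 0]
  ]
}}

```text
time: 28.7
eef_pos: [0.4494, -0.0855, 0.1742]
orientation: [-0.618, 0.334, -0.342, 0.624]
ft_force: [1.6, 0.2, -1.1]
grip_width: 0.0073
```

```bash
python3 nxt.py '[0.465,0.243,0.17,35]'
python3 - <<'E'
from h import *
c=snap('wrist','w7'); s=snap('scene','scene7'); P=cloud(s); hsv=cv2.cvtColor(s['color'],cv2.COLOR_RGB2HSV)
v,u=np.mgrid[:480,:640]
m=(hsv[...,0]>100)&(hsv[...,0]<130)&(hsv[...,1]>120)&(np.hypot(P[...,0]-.446,P[...,1]+.088)<.05); print('blue',m.sum(),P[m].min(0),P[m].max(0),np.median(P[m],0)); go(.4465,-.0877)
E
```

```text
now [-1.   -0.14  1.04  1.99  0.13  1.21  0.57] [ 0.45  -0.083  0.174] jaw 32.9 tilt [0.84 0.04]
inc [-26.57   0.47  18.92] twist 35 rows 8
-> [-1.22  0.14  0.72  1.84 -0.09  1.19 -0.52] [0.465 0.243 0.17 ] jaw -2.1 tilt [0.84 0.04]
blue 144 [ 0.43572632 -0.10063853  0.15140207] [ 0.45463593 -0.07708243  0.19279063] [ 0.44558631 -0.09060653  0.16816398]
t 28.8 TCP [ 0.4474 -0.0851  0.1708] jaw deg 32.93 j [-1.   -0.14  1.04  2.    0.13  1.21  0.57] F [-0.6 -1.1 -1.1] w 0.0069
inc [ 0.17 -0.   -0.22]
```

The key came up with the gripper (bow 151–193 mm with TCP at ~172). Carrying it over the keyway.

Emit:
{"method": "step_arm", "body": {
  "increments": [
    [0, -3.3, 0, 2.4, 4],
    [0, -6.6, 0, 4.7, 8],
    [0, -10, 0, 7.1, 13],
    [0, -13.3, 0, 9.5, 17],
    [0, -16.6, 0, 11.8, 22],
    [0, -20, 0, 14.2, 26],
    [0, -23.3, 0, 16.5, 31],
    [0, -26.6, 0, 18.9, 35]
  ]
}}

```text
time: 29.6
eef_pos: [0.4605, 0.2417, 0.168]
orientation: [0.489, -0.507, 0.513, -0.49]
ft_force: [0.5, -0.8, -0.5]
grip_width: 0.0073
```

Emit:
{"method": "step_arm", "body": {
  "increments": [
    [0, 0, 1.5, 0, 0],
    [0, 0, 3, 0, 0],
    [0, 0, 3.5, 0, 0],
    [0, 0, 3.5, 0, 0]
  ]
}}

```text
time: 30.0
eef_pos: [0.4609, 0.2396, 0.1333]
orientation: [0.49, -0.507, 0.512, -0.491]
ft_force: [0.4, 0.1, -0.5]
grip_width: 0.0071
```

```bash
cat > kw.py <<'E'
from h import *
import sys
c=snap('wrist',sys.argv[1]); go(.465,.2437,.11)
P=fcloud(c); hsv=cv2.cvtColor(c['color'],cv2.COLOR_RGB2HSV); v,u=np.mgrid[:480,:640]
pr=fproj(c,[.465,.2437,.058]); print('kw predicted px',pr,'tip',fproj(c,np.array(monitor.get_obs()['eef_pos'])-[0,0,.047]))
D=np.hypot(u-pr[0],v-pr[1]); br=(D<60)&(hsv[...,0]>18)&(hsv[...,0]<38)&(hsv[...,1]>100)
print('brass',br.sum(),'z',np.median(P[br][:,2]))
q=np.array([onz(c,a,b,.058,True)[:2] for a,b in zip(u[br],v[br])],np.float32)*1000; print('circ',cv2.minEnclosingCircle(q))
x0,y0=int(pr[0])-100,int(pr[1])-75; y0=max(0,y0)
cv2.imwrite(f'pics/{sys.argv[1]}c.png',cv2.resize(c['color'][y0:y0+150,x0:x0+200],(800,600),interpolation=2)[:,:,::-1]); print('crop origin',x0,y0,'scale 4')
E
python3 kw.py w8
```

```text
t 30.05 TCP [0.4614 0.2399 0.1342] jaw deg -2.15 j [-1.21  0.18  0.71  1.88 -0.12  1.12 -0.49] F [ 0.1 -0.1 -1.3] w 0.0069
inc [-0.4   2.42  0.33]
kw predicted px [321.9 237.2] tip [316.8 259.1]
brass 1843 z 0.05806598220415879
circ ((467.3356628417969, 243.95799255371094), 17.92877769470215)
crop origin 221 162 scale 4
```

View pics/w8c.png

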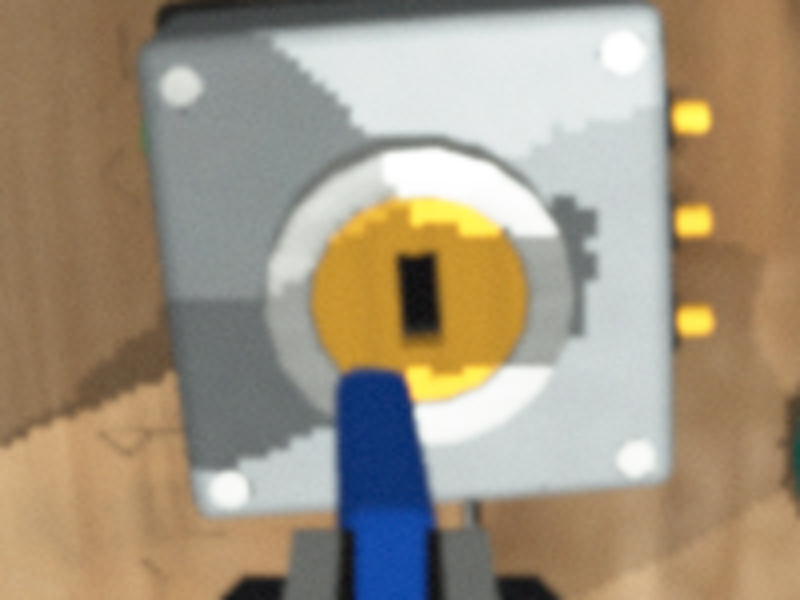

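The wrist crop shows the slot clear and dark at crop (419,295), and the key's narrow edge face from (386,510) to (375,370). Turning these into positions.

Run:
```python
from h import *
c=load('w8'); px=lambda a,b:(221+a/4,162+b/4)
# slot by mask
g=c['color'].max(2).astype(int); v,u=np.mgrid[:480,:640]
m=(np.hypot(u-325.7,v-235.7)<13)&(g<90); pts=np.array([onz(c,a,b,.058,True)[:2] for a,b in zip(u[m],v[m])],np.float32)*1000
(cc,sz,a)=cv2.minAreaRect(pts); print('slot rect',cc,sz,a,'mean',pts.mean(0),m.sum())
mu=pts.mean(0); e,V=np.linalg.eigh(np.cov((pts-mu).T)); print('long dir',np.degrees(np.arctan2(V[1,1],V[0,1])))
o=monitor.get_obs(); M=R.from_quat(o['orientation']).as_matrix(); x=np.array([.4611,.2397,.1338])
print('cam',c['world_from_camera'][:3,3], 'tool x',M[:,0])
for sg in(-1,1):
  for h in(-.024,.020):
    for t in(-.005,.005):
      p=x+M[:,0]*sg*.014-M[:,1]*h+M[:,2]*t; f=fproj(c,p); print(sg,h,t,'crop px',np.round((f-[221,162])*4,0))
# blue edge-face colour extents by rows
hsv=cv2.cvtColor(c['color'],cv2.COLOR_RGB2HSV); bl=(hsv[...,0]>100)&(hsv[...,0]<130)&(hsv[...,1]>130)
for r in range(254,318,6): k=np.where(bl[r,290:350])[0]+290; print(r,(r-162)*4,(k.min()-221)*4 if len(k) else None,(k.max()+1-221)*4 if len(k) else None)
# wrist mount relation: box corners angle (top mask)
```

```text
slot rect (467.33038330078125, 244.82632446289062) (5.8124237060546875, 13.442975997924805) 2.954495668411255 mean [467.32285 244.98366] 173
long dir 92.14097563727454
cam [0.46424162 0.32084651 0.29122532] tool x [-0.03748984 -0.99929162  0.00328164]
-1 -0.024 -0.005 crop px [344. 354.]
-1 -0.024 0.005 crop px [420. 354.]
-1 0.02 -0.005 crop px [331. 502.]
-1 0.02 0.005 crop px [428. 502.]
1 -0.024 -0.005 crop px [346. 545.]
1 -0.024 0.005 crop px [419. 545.]
1 0.02 -0.005 crop px [335. 726.]
1 0.02 0.005 crop px [425. 727.]
254 368 None None
260 392 340 404
266 416 340 412
272 440 340 416
278 464 340 424
284 488 340 428
290 512 340 432
296 536 352 432
302 560 352 428
308 584 352 432
314 608 352 432
```

Emit:
{"method": "step_arm", "body": {
  "increments": [
    [0, -0.4, 0.5, 0.4, -2],
    [0, -0.66, 1, 0.7, -4.3],
    [0, -0.66, 1.8, 0.7, -4.3],
    [0, -0.66, 2.2, 0.7, -4.3],
    [0, -0.66, 2.2, 0.7, -4.3]
  ]
}}

```text
time: 30.55
eef_pos: [0.4686, 0.2463, 0.1123]
orientation: [-0.508, 0.488, -0.493, 0.51]
ft_force: [-0.1, -0.1, -1.3]
grip_width: 0.0075
```

```bash
python3 kw.py w9
python3 - <<'E'
from h import *
o=monitor.get_obs(); print(np.round(o['eef_pos'],4)); c=load('w9'); M=R.from_quat(o['orientation']).as_matrix(); x=np.array(o['eef_pos'])
for h in(-.024,.020):
    for t in(-.005,.005): print(h,t,fproj(c,x-M[:,0]*.014-M[:,1]*h+M[:,2]*t))
print('slot',fproj(c,[.4673,.2449,.058]))
E
```

```text
t 30.6 TCP [0.4688 0.2465 0.1127] jaw deg 2.14 j [-1.18  0.23  0.69  1.88 -0.16  1.08 -0.39] F [ 0.3  0.3 -0.6] w 0.0071
inc [ 0.26  0.27 -0.4 ]
kw predicted px [309.8 258.4] tip [316.3 259. ]
brass 1713 z 0.05810531359647067
circ ((467.41558837890625, 243.8776397705078), 17.95786476135254)
crop origin 209 183 scale 4
[0.4688 0.2465 0.1127]
-0.024 -0.005 [307.  250.3]
-0.024 0.005 [326.2 250.3]
0.02 -0.005 [303.9 287. ]
0.02 0.005 [328.2 287. ]
slot [313.6 256.7]
```

View pics/w9c.png

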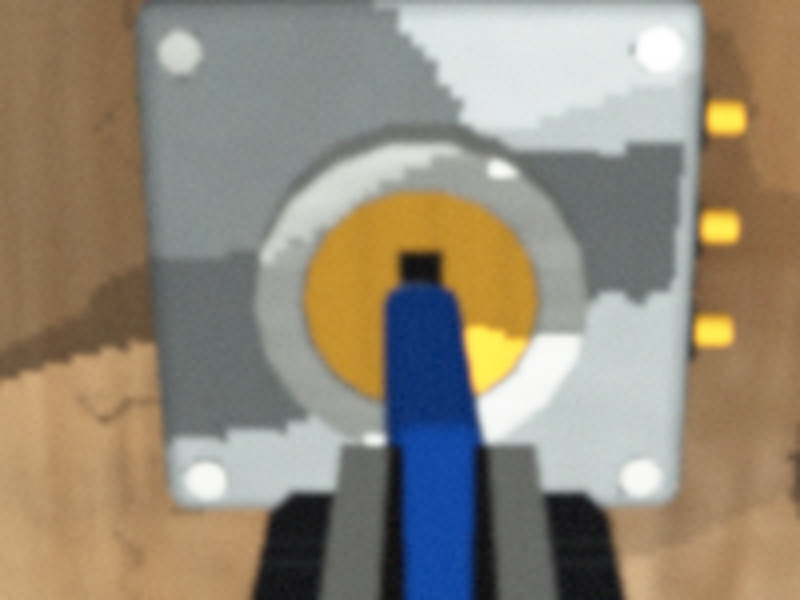

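The bow's lower end (421,290) lines up with the slot at x≈420, and the nose is just above the mouth. Descending gently with force checks.

Emit:
{"method": "step_arm", "body": {
  "increments": [
    [0, 0, 0.4, 0, 0],
    [0, 0, 0.8, 0, 0],
    [0, 0, 1.1, 0, 0],
    [0, 0, 1.4, 0, 0],
    [0, 0, 1.4, 0, 0]
  ]
}}

```text
time: 31.1
eef_pos: [0.4689, 0.2466, 0.0983]
orientation: [-0.508, 0.488, -0.493, 0.511]
ft_force: [0.3, -0.1, -0.1]
grip_width: 0.0074
```

No contact force with the tip about 7 mm below the mouth, so it is in the slot. Continuing into the pins.

Emit:
{"method": "step_arm", "body": {
  "increments": [
    [0, 0, 0.2, 0, 0],
    [0, 0, 0.4, 0, 0],
    [0, 0, 0.6, 0, 0],
    [0, 0, 0.8, 0, 0]
  ]
}}

```text
time: 31.5
eef_pos: [0.4697, 0.2464, 0.0911]
orientation: [-0.508, 0.488, -0.493, 0.511]
ft_force: [0.7, -3.6, 4.5]
grip_width: 0.007
```

Emit:
{"method": "step_arm", "body": {
  "increments": [
    [0, 0.1, 0.2, 0, 0],
    [0, -0.1, 0.3, 0, 0],
    [0, 0.1, 0.4, 0, 0],
    [0, -0.1, 0.5, 0, 0],
    [0, 0.1, 0.6, 0, 0],
    [0, 0, 0.6, 0, 0]
  ]
}}

```text
time: 32.1
eef_pos: [0.4696, 0.2467, 0.0851]
orientation: [-0.508, 0.488, -0.493, 0.511]
ft_force: [0.3, -0.8, 1.8]
grip_width: 0.0077
```

Emit:
{"method": "step_arm", "body": {
  "increments": [
    [0, 0.1, 0.15, 0, 0],
    [0, -0.1, 0.25, 0, 0],
    [0, 0.1, 0.35, 0, 0],
    [0, 0, 0.35, 0, 0]
  ]
}}

```text
time: 32.5
eef_pos: [0.47, 0.2472, 0.0822]
orientation: [-0.507, 0.488, -0.493, 0.512]
ft_force: [-1.1, -2.8, 12.7]
grip_width: 0.0073
```

```bash
cat > bow.py <<'E'
from h import *
import sys
o=monitor.get_obs(); go(.4673,.2449)
for n in('top','scene'):
    c=snap(n,n+sys.argv[1]); P=cloud(c); hsv=cv2.cvtColor(c['color'],cv2.COLOR_RGB2HSV)
    m=(hsv[...,0]>100)&(hsv[...,0]<130)&(hsv[...,1]>120)&(np.hypot(P[...,0]-.467,P[...,1]-.245)<.06)
    if m.sum()>5: print(n,m.sum(),'z',np.round(np.percentile(P[m][:,2],[1,50,99]),4),np.round(np.median(P[m],0),4))
E
python3 bow.py 10
```

```text
t 32.5 TCP [0.47   0.2472 0.0822] jaw deg 2.19 j [-1.16  0.28  0.68  1.9  -0.2   1.02 -0.37] F [-1.1 -2.8 12.7] w 0.0073
inc [ 0.22 -0.   -0.28]
scene 74 z [0.0646 0.0799 0.1039] [0.4659 0.2366 0.0799]
```

12.7 N at TCP 82 mm, which is the height I expect for fully home. Pressing a bit more with wiggles to confirm it is the plate and not a pin.

Emit:
{"method": "step_arm", "body": {
  "increments": [
    [0, 0.1, 0.1, 0, 0],
    [0, -0.1, 0.2, 0, 0],
    [0, 0.1, 0.25, 0, 0],
    [0, -0.1, 0.25, 0, 0],
    [0, 0, 0.25, 0, 0]
  ]
}}

```text
time: 33.1
eef_pos: [0.4716, 0.2475, 0.0819]
orientation: [-0.506, 0.488, -0.493, 0.512]
ft_force: [-5.4, -3.6, 32.7]
grip_width: 0.0072
```

```bash
python3 bow.py 11
```

```text
t 33.1 TCP [0.4716 0.2475 0.0819] jaw deg 2.16 j [-1.16  0.28  0.68  1.9  -0.2   1.02 -0.36] F [-5.4 -3.6 32.7] w 0.0072
inc [ 0.24 -0.01 -0.43]
scene 76 z [0.0625 0.08   0.1041] [0.4666 0.2366 0.08  ]
```

Height is unchanged at 33 N, well above the pins' 5–12 N, so the shoulder is home on the plate. Easing the push to about 10 N and starting the clockwise turn about the key's own axis, checking forces.

Emit:
{"method": "step_arm", "body": {
  "increments": [
    [0, 0, -0.1, 0, 0],
    [0, 0, -0.17, 0, 0],
    [0, 0.03, -0.17, 0.01, 7],
    [0, 0.055, -0.17, 0.02, 14],
    [0, 0.08, -0.17, 0.02, 22],
    [0, 0.11, -0.17, 0.02, 30],
    [0, 0.11, -0.17, 0.02, 30]
  ]
}}

```text
time: 33.9
eef_pos: [0.4706, 0.2458, 0.0821]
orientation: [0.361, -0.604, 0.609, -0.366]
ft_force: [-4.0, -4.0, 21.7]
grip_width: 0.0072
```

Run:
```python
from h import *
go(.4673,.2449); o=monitor.get_obs(); print('torque',np.round(o['ft_torque'],3))
```

```text
t 33.9 TCP [0.4706 0.2458 0.0821] jaw deg -28.11 j [-1.24  0.3   0.77  1.91 -0.23  1.02 -0.86] F [-4.  -4.  21.7] w 0.0072
inc [ 0.24 -0.   -0.25]
torque [-1.059  0.815 -0.02 ]
```

Emit:
{"method": "step_arm", "body": {
  "increments": [
    [0, 0.05, -0.05, -0.01, 0],
    [0, 0.09, -0.08, -0.01, 8],
    [0, 0.12, -0.08, 0, 16],
    [0, 0.15, -0.08, 0, 24],
    [0, 0.19, -0.08, 0, 32],
    [0, 0.19, -0.08, 0, 32]
  ]
}}

```text
time: 34.5
eef_pos: [0.4692, 0.2443, 0.0821]
orientation: [0.18, -0.682, 0.685, -0.185]
ft_force: [-2.0, -1.7, 13.8]
grip_width: 0.0073
```

Run:
```python
from h import *
go(.4673,.2449); o=monitor.get_obs(); print('torque',np.round(o['ft_torque'],3))
```

```text
t 34.5 TCP [0.4692 0.2443 0.0821] jaw deg -60.09 j [-1.32  0.32  0.88  1.91 -0.28  1.03 -1.38] F [-2.  -1.7 13.8] w 0.0073
inc [ 0.14 -0.   -0.15]
torque [-0.516  0.43  -0.019]
```

Emit:
{"method": "step_arm", "body": {
  "increments": [
    [0, 0.04, 0, -0.01, 7],
    [0, 0.07, 0, -0.01, 14],
    [0, 0.1, 0, -0.01, 20],
    [0, 0.12, 0, 0, 26],
    [0, 0.12, 0, 0, 26]
  ]
}}

```text
time: 35.0
eef_pos: [0.4685, 0.2437, 0.0822]
orientation: [0.021, -0.706, 0.707, -0.028]
ft_force: [-0.4, -1.5, 12.3]
grip_width: 0.0072
```

Run:
```python
from h import *
go(.4673,.2449); o=monitor.get_obs(); print('torque',np.round(o['ft_torque'],3),np.round(o['ft_force'],1))
```

```text
t 35.0 TCP [0.4685 0.2437 0.0822] jaw deg -86.01 j [-1.4   0.35  0.97  1.92 -0.33  1.04 -1.79] F [-0.4 -1.5 12.3] w 0.0072
inc [ 0.11 -0.   -0.13]
torque [-0.486  0.126  0.046] [-0.4 -1.5 12.3]
```

Emit:
{"method": "step_arm", "body": {
  "increments": [
    [0, 0.01, 0, 0, 2],
    [0, 0.02, 0, 0, 4],
    [0, 0.02, 0, 0, 4]
  ]
}}

```text
time: 35.3
eef_pos: [0.4684, 0.2436, 0.0822]
orientation: [-0.003, -0.706, 0.708, -0.004]
ft_force: [1.2, -1.1, 12.7]
grip_width: 0.0077
```

Run:
```python
from h import *
go(.4673,.2449); o=monitor.get_obs(); print('torque',np.round(o['ft_torque'],3),np.round(o['ft_force'],1))
```

```text
t 35.3 TCP [0.4684 0.2436 0.0822] jaw deg -89.87 j [-1.41  0.35  0.99  1.92 -0.33  1.04 -1.85] F [ 1.2 -1.1 12.7] w 0.0077
inc [ 0.11 -0.   -0.13]
torque [-0.441  0.037  0.118] [ 1.2 -1.1 12.7]
```

Emit:
{"method": "step_arm", "body": {
  "increments": [
    [0, 0, 0, 0, 2],
    [0, 0.01, 0, 0, 4],
    [0, 0.01, 0, 0, 4],
    [0, 0.01, 0, 0, 4]
  ]
}}

```text
time: 35.7
eef_pos: [0.4683, 0.2436, 0.0822]
orientation: [-0.027, -0.706, 0.707, 0.02]
ft_force: [0.3, -1.6, 13.3]
grip_width: 0.0071
```

Run:
```python
from h import *
go(.4673,.2449); o=monitor.get_obs(); print('torque',np.round(o['ft_torque'],3),np.round(o['ft_force'],1))
c=snap('wrist','w12'); pr=fproj(c,[.4673,.2449,.08]); x0,y0=max(0,int(pr[0])-100),max(0,int(pr[1])-75)
cv2.imwrite('pics/w12c.png',cv2.resize(c['color'][y0:y0+150,x0:x0+200],(800,600),interpolation=2)[:,:,::-1])
```

```text
t 35.7 TCP [0.4683 0.2436 0.0822] jaw deg -93.78 j [-1.42  0.36  1.    1.92 -0.34  1.04 -1.91] F [ 0.3 -1.6 13.3] w 0.0071
inc [ 0.11 -0.   -0.12]
torque [-0.536  0.071  0.256] [ 0.3 -1.6 13.3]
```

View pics/w12c.png

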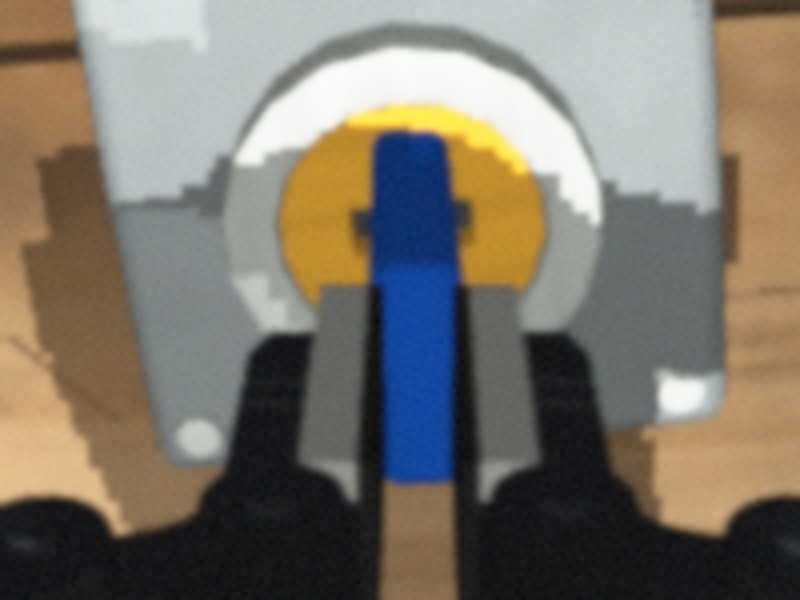

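The bow stands across the slot, whose ends show at (360,220) and (465,215), and it rests on the brass plate. Torque rose from 0.05 to 0.26 N m over the last 8° (the spring alone gives at most 0.085), so the lock is on its stop. Final check of the cap and the other things, then hand in.

Run:
```python
from h import *
c=snap('wrist','w13'); P=fcloud(c); d=(np.hypot(P[...,0]-.499,P[...,1]-.0805)<.045)&(c['depth']>0)
m=d&(P[...,2]>.012); print('cap',m.sum(),'zmax',np.percentile(P[m][:,2],[50,99]) if m.sum() else None)
t=camera('top'); a=load('top0'); s=camera('scene'); b=load('scene0')
P2=cloud(s); k=(np.hypot(P2[...,0]-.499,P2[...,1]-.0805)<.04)&(P2[...,2]>.01); print('scene cap',k.sum(),np.percentile(P2[k][:,2],[50,99]),P2[k].mean(0))
for n,(u,v) in {'screwdriver':(487,180),'tape':(320,291),'tin':(148,198)}.items():
    print(n,np.abs(t['color'][v-12:v+12,u-15:u+15].astype(int)-a['color'][v-12:v+12,u-15:u+15]).mean())
o=monitor.get_obs(); print(o['time'],np.round(o['ft_force'],1),np.round(o['ft_torque'],2),o['grip_width'])
ticket.hand_in()
```

```text
cap 5125 zmax [0.02032195 0.05285834]
scene cap 292 [0.02203311 0.05478821] [0.49234292 0.07333829 0.02520452]
screwdriver 5.2407407407407405
tape 5.794444444444444
tin 7.097685185185185
35.9 [ 0.5 -1.1 12.6] [-0.55  0.02  0.35] 0.007342134875065498
the job is handed in; nothing more can be done
```

The job is handed in at 35.9 s of the 61 s allowed. The arm is still gripping the key and holding it turned against the stop.

**What I did:**
- **Cap:** lifted it off the lock and set it upright on the bench at about (0.50, 0.08).
- **Key:** took it from the holder, put it in the keyway and worked it past the pins with small wiggles. It came to rest at the expected height, and that height did not change under a 33 N push.
- **Turn:** turned the key clockwise about 96° at the gripper.

**Last checks that agreed:**
- **Lock on its stop:** the turning torque rose to about 0.26–0.35 N m. The spring alone gives at most 0.085.
- **Key home:** it is held down with about 13 N.
- **Cap upright:** cap top at 20 mm and knob top at 53 mm.
- **Other objects:** image patches of the screwdriver, tape measure and grease tin changed only slightly since the start.

**What went wrong or disagreed:**
- **First cap grasp failed:** the commanded opening was too wide, because the opening reads about 7 mm low. I repeated it with the fingers fully closed.
- **Joint limit hit:** a twist in the wrong direction ran a joint to its limit and left the tool tilted up to 8°. Fixing that took most of the extra time and put joints against their limits several times more; none was seen past its range. The tilt was about 0.8° when the key was lifted.
- **Key lean:** the key looked about 2° off upright in the grip, but it fitted without trouble.
- **Keyway position:** the top and wrist cameras differed by about 3 mm. I used the wrist camera.

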